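# Load steel discs into a carrier with a sliding cover

## Robot

A 7-joint arm with a two-finger parallel gripper is mounted at the origin on a cart in front of the work surface, level with it; the furniture and walls round the work are solid. World frame = base frame: x ahead of the robot, y to its left, z up, the work surface at z = 0. Lengths are in mm, angles in rad, forces in N, time in s.
With the tool pointing down it reaches from about 400 to 875 mm from the base axis. Payload 4.4 kg.
Tool frame: the origin (TCP) lies at the very end of the fingers, on their centre line; the grasp point (between the pads) lies 19 mm behind it; z points along the fingers, y is the direction in which the jaws open and shut (so a half turn about z gives the same grasp; the last joint's range is limited). The gripper opens to 85 mm and grips with 20 to 120 N. Pads are 22 mm wide; open, the fingers measure 114 mm over their backs; the gripper's body (76 mm by 85 mm) begins 54 mm behind the grasp point. The pads swing forward as they close: fully open they stand 13 mm farther back than shut.
Start: joints at [1.081, 0.628, 0.038, 1.517, -0.027, 0.996, -0.02], TCP at [267.326, -592.499, 231.313] pointing down, gripper open.
Joint ranges: [-3.06, 3.06], [-0.37, 2.12], [-1.25, 1.32], [0.18, 2.47], [-1.1, 4.24], [0.23, 1.98], [-2.94, 2.94]. Speed limits (rad/s): [2.57, 2.57, 3.14, 3.14, 3.14, 3.14, 3.14].

## Interface

Orientations are given as [roll, pitch, yaw] about the fixed x, y, z axes, in that order (R = Rz(yaw) Ry(pitch) Rx(roll)).
In Python, from cell import ctrl gives the robot as it stands.
- The arm moves only by the shell command python3 -m crank 'ROWS' [OPENING]. ROWS is JSON, a list that holds one entry, the list of rows, each a list of 6 numbers: the shift along the tool's x, y, z in units of 30 mm (1.0 is 30 mm), then the turn, a rotation vector about the tool's x, y, z in units of 6 degrees (1.0 is 6 degrees). In form: [[[tx, ty, tz, rx, ry, rz], ...]]. A call has 1 to 12 rows; each row shifts and turns the pose as measured when the row begins, along the tool's axes as they then stand; what a row does not reach is not made up. A row lasts 1/12 s, in which the tool goes at most 41.7 mm and 7.16 degrees, less where a joint would pass 70% of its speed; a pose out of reach is approached as far as the arm can. A call is refused whole if a number of a shift passes 1 or a number of a turn 1, either way. A call with a gripper value outside its range is refused whole. OPENING is the gripper command: -1 is fully open, 1 is shut, values between are in proportion, set as the call begins (- or left out, the last holds). The fingers move at their own pace and stop on an object; the grip force is fixed at half the most. Time passes only in rows, so rows that do not move let the fingers close. It gives the time, the measured TCP pose, the force and the opening at its end, in the units of the state.
- ctrl.read_state(): the state, without advancing time (a new reading comes with each control period).
- ctrl.get_image(name): name is "scene" or "top"; returns a dict with "color" (420x560x3 uint8, red, green, blue), "depth" (420x560 float32, mm along the optical axis (not along the pixel's ray), 0 where there is no reading), "camera_matrix" (3x3 intrinsics, pixels), "R" (3x3) and "t" (3): a world point X has camera coordinates R X + t. Camera axes: x right, y down, z forward; pixel columns grow to the right and rows downward; lengths in mm; the calibration is good to about 2 mm. A picture is of the moment at which its call begins.
- ctrl.finish_job(): hands the job in, once; it reports no verdict.
Trained networks look in a picture, given as the dict that the camera call returned (one of the last four; its "shot" number tells which), for a name from the list of things; names that differ only in an ending like _2 or _b are one class to them, and where a whole thing is asked for, a point or a joint stands for the part that bears it (a point fixed in the world has none). Each returns a list of dicts, best first, with "conf" (0 to 1); they miss things now and then, are a little off and sometimes report something else, mostly with a low value. They report only what shows in the picture. A call takes as long as a camera call. They do not tell look-alikes from the thing itself.
- ctrl.search_frame(query, picture): "extent" ([centre column, centre row, width, height] in pixels, round what is visible of it).
The state is a dict: "clock": time; "qpos": joint angles; "qd": joint speeds; "tau": joint torques, N m; "eef_pos": TCP position; "tool_rot": TCP orientation; "force": force on the tool from outside, world axes, zero at the start; "torque": the same for the moment, N m; "width": finger opening in mm.
Only numpy, scipy, OpenCV 4.12 (cv2) and the standard library are available. Lean on these libraries where they do the work, as an engineer would, in place of code of your own. Each camera call takes 0.05 s, during which the arm holds its last target. There are 200 camera calls.

## Task

Load the black disc carrier: move the small pink box that stands in the way of its sliding cover onto the lid of the parts case, and slide the cover fully open. Slide every steel disc across the plate, keeping it on the plate rather than lifting it, until it drops into a pocket of its own size and lies flat there. Then slide the cover fully shut over them, and leave the cutters, the small bin and the caliper where they are.

Things in the scene. Friction and masses are not known exactly. Their poses are not given: they have to be found in the camera images.
- carrier: Black carrier fixed to the bench; flat plate 14 mm above the origin, which is on the bench under the middle of the pocket row. x runs away from the robot along the cover's slide, y along the row. Discs lie on the plate before the pockets; deck behind. A fence 8 mm high, inner faces at x = -210 and +114, y = +-136 mm; guide lips from x = -36 mm back reach in to y = +-131, 29 mm above the bench
- cover (a joint): slide of the flat aluminium cover (60 x 262 x 4 mm), m: 0 fully shut over the pockets (carrier x -30 to +30 mm), 0.08 fully open over the rear deck (x +50 to +110 mm); opens along carrier +x; friction about 1 N, no spring, stays where left. Underside 6 mm, top 10 mm above the plate: a seated disc (4 mm proud) passes under it, a disc on the plate (8 mm) does not
- cover_grip (a point): middle of the black grip bar on top of the cover, a bar 12 mm thick (carrier x), 70 mm long (carrier y), 18 mm high, from 24 to 42 mm above the bench; the point is 33 mm above the bench. It moves with the cover
- pocket_large1 (a point): centre of the mouth, level with the plate, of a large round pocket, 43 mm across and 4 mm deep, for a 40 mm disc. Along the row towards +y the pockets are large1, small1, large2, small2, large3, 52 mm apart
- pocket_large2 (a point): centre of the mouth, level with the plate, of a large round pocket, 43 mm across and 4 mm deep, for a 40 mm disc. Along the row towards +y the pockets are large1, small1, large2, small2, large3, 52 mm apart
- pocket_large3 (a point): centre of the mouth, level with the plate, of a large round pocket, 43 mm across and 4 mm deep, for a 40 mm disc. Along the row towards +y the pockets are large1, small1, large2, small2, large3, 52 mm apart
- pocket_small1 (a point): centre of the mouth, level with the plate, of a small round pocket, 33 mm across and 4 mm deep, for a 30 mm disc. Along the row towards +y the pockets are large1, small1, large2, small2, large3, 52 mm apart
- pocket_small2 (a point): centre of the mouth, level with the plate, of a small round pocket, 33 mm across and 4 mm deep, for a 30 mm disc. Along the row towards +y the pockets are large1, small1, large2, small2, large3, 52 mm apart
- disc_large1: round steel disc 40 mm across and 8 mm thick, 78 g, with a shallow dish in its top face; may be absent. Origin at the centre of its underside, z up through its top. A large one.
- disc_large2: round steel disc 40 mm across and 8 mm thick, 78 g, with a shallow dish in its top face; may be absent. Origin at the centre of its underside, z up through its top. A large one.
- disc_large3: round steel disc 40 mm across and 8 mm thick, 78 g, with a shallow dish in its top face; may be absent. Origin at the centre of its underside, z up through its top. A large one.
- disc_small1: round steel disc 30 mm across and 8 mm thick, 44 g, with a shallow dish in its top face; may be absent. Origin at the centre of its underside, z up through its top. A small one.
- disc_small2: round steel disc 30 mm across and 8 mm thick, 44 g, with a shallow dish in its top face; may be absent. Origin at the centre of its underside, z up through its top. A small one.
- pink_box: small closed pink antistatic box, 40 mm (its x) by 55 mm (its y) by 20 mm high, 30 g; origin at the centre of its underside. It starts on the carrier's rear deck, in the way of the cover, its 55 mm side roughly along the carrier's x
- parts_case: blue parts case with a clear closed lid, standing fixed on the bench to the left; flat lid 100 mm (its x) by 152 mm (its y), its top 39 mm above the origin. Origin at the centre of its underside. The lid need not be opened
- cutters: orange-handled flush cutters lying on the bench, 62 x 125 x 12 mm, bystander; origin at the centre of the underside
- small_bin: small blue open bin behind the carrier, 86 x 64 x 45 mm, bystander; origin at the centre of the underside
- digital_caliper: digital caliper lying on the bench behind the parts case, 61 x 180 x 13 mm, bystander; origin at the centre of the underside
Not all that is in view belongs to the job. Leave any red look-alike of the disc_large2 alone. What is shaped like the disc_small2 but turquoise is not meant.

How it is judged:
By the outcome, as a careful person would: the job done as asked, in the order asked, and still so for the second after the job is handed in, with the robot touching nothing.
Of disc_large1, disc_large2, disc_large3, disc_small1, disc_small2 only 4 to 5 are there at a start; the rules pass over those that are not, and their reading is None.
At some moment in a run one of disc_large1, disc_large2, disc_large3, disc_small1, disc_small2, pink_box may be knocked a few centimetres aside while the robot is not near it.
Once in a run the grip may slacken for a moment while it holds something.
It also fails if it takes over 210 s, if anything falls off the work surface, if the arm or the gripper's body presses on something with over 40 N, if the wrist force passes 120 N, or if a joint passes its speed limit or range.

## Working session

There is one attempt and no reset: what is moved stays moved. The work goes in short steps, Python scripts to look and compute and a shell command to move; the robot and the scene stay as the last step left them, time stands still between calls to the robot, and variables do not carry over. Pictures are saved under pics/ and viewed, about 12 in all and at most 16, crops included, and the job is handed in when it is done.

```bash
ls; mkdir -p pics; cat > h.py <<'E'
import numpy as np, cv2, json
from cell import ctrl
def shot(name,save=None):
    p=ctrl.get_image(name)
    if save: cv2.imwrite('pics/'+save,p['color'][:,:,::-1])
    return p
def world(p,u,v,z=None):
    K=np.array(p['camera_matrix']);R=np.array(p['R']);t=np.array(p['t'])
    ray=np.linalg.inv(K)@[u,v,1]
    if z is None:
        d=p['depth'][int(round(v)),int(round(u))]
        return R.T@(ray*d-t)
    c=-R.T@t; r=R.T@ray
    return c+r*(z-c[2])/r[2]
def pix(p,X):
    K=np.array(p['camera_matrix']);c=np.array(p['R'])@X+p['t'];q=K@c
    return q[:2]/q[2]
E
python3 - <<'E'
from h import *
a=shot('scene','s1.png');b=shot('top','t1.png')
for n in ['carrier','cover','disc_large1','disc_small1','pink_box','parts_case','cutters','small_bin','digital_caliper']:
  for nm,p in(('s',a),('t',b)):
    print(n,nm,[(np.round(d['extent']).astype(int).tolist(),round(d['conf'],2),np.round(world(p,*d['extent'][:2])).astype(int).tolist()) for d in ctrl.search_frame(n,p)[:7]])
s=ctrl.read_state();print(s)
E
```

```text
pics
carrier s [([316, 269, 197, 171], 0.76, [506, 17, 15])]
carrier t [([349, 224, 148, 165], 0.66, [531, 20, 15])]
cover s [([334, 240, 110, 71], 0.97, [587, 32, 24]), ([314, 269, 202, 171], 0.18, [505, 18, 13])]
cover t [([344, 198, 115, 36], 0.77, [588, 30, 26]), ([349, 224, 149, 165], 0.23, [532, 20, 15])]
disc_large1 s [([290, 288, 20, 18], 0.89, [429, 18, 24])]
disc_large1 t [([397, 253, 16, 20], 0.85, [464, -82, 21]), ([308, 279, 18, 16], 0.72, [413, 116, 18]), ([354, 271, 19, 18], 0.58, [428, 14, 19]), ([264, 323, 17, 15], 0.58, [322, 213, 10])]
disc_small1 s [([321, 296, 14, 12], 0.7, [454, -36, 22]), ([272, 276, 19, 14], 0.5, [427, 61, 25])]
disc_small1 t [([376, 259, 15, 13], 0.68, [452, -35, 19]), ([332, 270, 13, 15], 0.63, [431, 63, 19]), ([229, 184, 13, 12], 0.52, [633, 287, 4])]
pink_box s [([362, 224, 28, 29], 0.67, [654, 10, 38])]
pink_box t [([347, 164, 26, 23], 0.62, [666, 20, 33])]
parts_case s []
parts_case t [([182, 256, 75, 56], 0.74, [468, 385, 41])]
cutters s [([313, 269, 201, 173], 0.74, [502, 20, 15])]
cutters t [([194, 330, 66, 27], 0.7, [309, 365, 1]), (
[... 198 characters left out ...]
, 167, 80, 24], 0.7, [674, 409, 9])]
{'clock': 1.0, 'qpos': array([ 1.08119073,  0.62837342,  0.03853778,  1.51739796, -0.02699994,
        0.99628193, -0.02002579]), 'qd': array([-0.00084737,  0.00059017,  0.00043158,  0.00022246, -0.00037965,
       -0.00084241,  0.00120847]), 'tau': array([ 9.68271015e-04, -5.63290322e+01,  1.22581176e+00, -1.93788636e+01,
        1.08682978e-02,  1.50481159e-03, -5.00257909e-05]), 'eef_pos': array([ 267.31590905, -592.51494088,  231.33201145]), 'tool_rot': array([ 3.14153437e+00, -1.65045580e-05,  4.23724315e-01]), 'force': array([ 0.14494307, -0.39517388, -0.33392079]), 'torque': array([-0.01746348, -0.01039613, -0.0318174 ]), 'width': 85.6261826408417}
```

```bash
python3 - <<'E'
import cv2
a=cv2.imread('pics/t1.png')[90:350,130:460];cv2.imwrite('pics/t1c.png',cv2.resize(a,None,fx=2.3,fy=2.3,interpolation=3))
E
```

```text
(no output)
```

View pics/t1c.png

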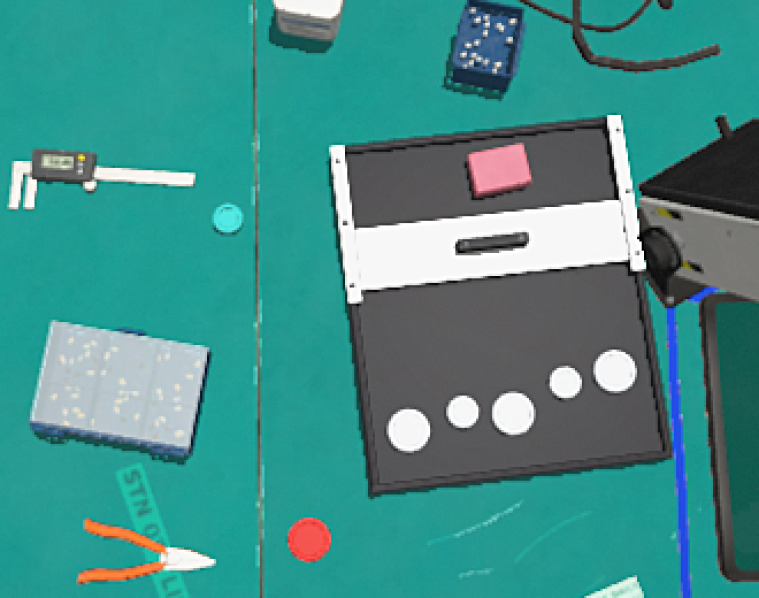

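View pics/s1.png

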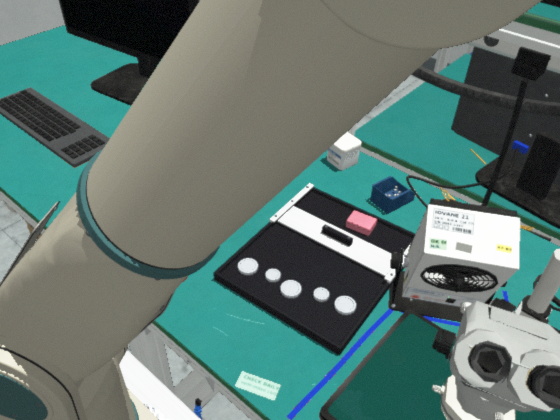

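```bash
cat >> h.py <<'E'
def ortho(p):
    K=np.array(p['camera_matrix']);R=np.array(p['R']);t=np.array(p['t'])
    v,u=np.mgrid[:420,:560];d=p['depth']
    c=np.stack([(u-K[0,2])/K[0,0]*d,(v-K[1,2])/K[1,1]*d,d],-1)
    return (c-t)@R
E
python3 - <<'E'
from h import *
b=shot('top');W=ortho(b);c=b['color'].astype(int);hsv=cv2.cvtColor(b['color'],cv2.COLOR_RGB2HSV)
print('cam',-np.array(b['R']).T@b['t'])
def rect(m,name,zz=None):
    m=m.astype(np.uint8);n,l,s,ce=cv2.connectedComponentsWithStats(m)
    i=1+np.argmax(s[1:,4]);q=W[l==i]
    r=cv2.minAreaRect(q[:,:2].astype(np.float32));print(name,len(q),'z',np.round(np.percentile(q[:,2],[5,50,95]),1),'rect',np.round(np.array(r[0])),np.round(r[1],1),round(r[2],2));return l==i
z=W[...,2]
reg=(W[...,0]>330)&(W[...,0]<760)&(W[...,1]>-135)&(W[...,1]<200)
sat=hsv[...,1]
rect(reg&((sat<60))&(z>6)&(z<60),'carrier')
rect(reg&(sat<60)&(c.sum(2)>500)&(z>21)&(z<27.3)&(W[...,0]>540)&(W[...,0]<640),'cover')
rect(reg&(c.sum(2)<250)&(z>33)&(z<50)&(W[...,0]>540)&(W[...,0]<640),'bar')
rect(reg&(hsv[...,0]>160)&(sat>60)&(z>28)&(W[...,0]>600),'box')
rect((W[...,1]>290)&(W[...,0]>380)&(W[...,0]<560)&(z>30),'case')
# discs
m=reg&(sat<60)&(c.sum(2)>450)&(W[...,0]<510)
n,l,s,ce=cv2.connectedComponentsWithStats(m.astype(np.uint8))
for i in range(1,n):
    if s[i,4]>40: print('disc',s[i],np.round(world(b,*ce[i],22),1))
o=(W[...,1]<-110)&(W[...,1]>-420)&(W[...,0]>330)&(W[...,0]<800)
for x in range(350,800,50):
    print(x,[int(np.max(z[(abs(W[...,0]-x)<25)&(abs(W[...,1]-y)<12)],initial=-1)) for y in range(-120,-500,-25)])
E
```

```text
cam [ 348.27953456  187.66006499 1164.7348793 ]
carrier 18937 z [11.7 16.3 28.5] rect [542.  17.] [339.5 304.7] 5.14
cover 2359 z [21.8 24.6 26.9] rect [595.  31.] [ 60.9 264.5] 5.2
bar 89 z [35.7 41.7 44.9] rect [593.  32.] [10.3 66.7] 4.57
box 436 z [30.9 34.5 38.2] rect [668.  19.] [40.7 56.1] 9.11
case 3354 z [34.4 38.  41.7] rect [465. 387.] [151.7 109.8] 78.75
disc [388 242  19  19 270] [468.7 -81.7  22. ]
disc [369 249  14  14 155] [458.9 -33.9  22. ]
disc [344 260  19  19 274] [430.7  17.6  22. ]
disc [324 262  14  14 156] [433.6  65.4  22. ]
disc [298 268  19  19 273] [417.4 117.2  22. ]
350 [5, 8, 27, 30, 31, 29, 250, 267, 234, 153, 35, 25, -1, -1, -1, -1]
400 [27, 7, 28, 29, 29, 30, 28, 275, 253, 200, 146, -1, -1, -1, -1, -1]
450 [28, 8, 26, 30, 30, 29, 31, 153, 175, 213, 167, 27, 28, -1, -1, -1]
500 [27, 8, 239, 235, 234, 228, 29, 192, 196, 220, 49, 25, -1, -1, -1, -1]
550 [107, 255, 255, 253, 252, 244, 237, 234, 220, 183, 183, 9, 5, 4, 3, -1]
600 [164, 248, 256, 257, 258, 256, 255, 243, -1, -1, -1, 6, 6, 6, 5, -1]
650 [113, 147, 171, 201, 229, 256, 256, -1, -1, -1, -1, -1, 8, 6, 6, -1]
700 [8, 7, 79, 96, 125, 133, 3, 6, 6, 4, 7, 5, 6, 6, 6, -1]
750 [14, 12, 6, 6, 5, 7, 6, 6, 10, 13, 14, 13, 21, 24, 14, 6]
```

```bash
python3 - <<'E'
from h import *
for nm in('top','scene'):
  b=shot(nm);W=ortho(b);z=W[...,2]
  for lo,hi in((60,120),(120,180),(180,300)):
    m=(W[...,1]<-90)&(W[...,1]>-300)&(z>lo)&(z<hi)&(b['depth']>0)
    print(nm,lo,[(x,int(np.max(W[...,1][m&(abs(W[...,0]-x)<12.5)],initial=-999))) for x in range(450,725,25)])
E
python3 -m crank '[[[0,0,-1,0,0,-1],[0,0,-1,0,0,-1],[0,0,-1,0,0,-1],[0,0,-1,0,0,0],[0,0,-1,0,0,0],[0,0,-1,0,0,0],[0,0,-0.5,0,0,0]]]' -1
```

```text
top 60 [(450, -999), (475, -999), (500, -999), (525, -161), (550, -111), (575, -100), (600, -109), (625, -111), (650, -108), (675, -153), (700, -181)]
top 120 [(450, -999), (475, -299), (500, -176), (525, -162), (550, -148), (575, -133), (600, -122), (625, -120), (650, -159), (675, -207), (700, -999)]
top 180 [(450, -999), (475, -999), (500, -171), (525, -161), (550, -145), (575, -138), (600, -134), (625, -166), (650, -209), (675, -999), (700, -999)]
scene 60 [(450, -999), (475, -999), (500, -999), (525, -160), (550, -109), (575, -98), (600, -109), (625, -113), (650, -280), (675, -999), (700, -999)]
scene 120 [(450, -999), (475, -999), (500, -174), (525, -159), (550, -146), (575, -132), (600, -122), (625, -119), (650, -999), (675, -999), (700, -999)]
scene 180 [(450, -999), (475, -999), (500, -171), (525, -160), (550, -142), (575, -137), (600, -134), (625, -228), (650, -999), (675, -999), (700, -999)]
clock: 1.73
eef_pos: [266.1, -589.8, 428.8]
tool_rot: [-3.128, -0.004, 0.754]
force: [-0.2, -1.4, 0.7]
width: 85.5
```

```bash
python3 - <<'E'
from h import *
for nm in('top','scene'):
  b=shot(nm,nm+'2.png');W=ortho(b);z=W[...,2]
  for x in range(540,661,12):
    m=(abs(W[...,0]-x)<6)&(z>35)&(z<300)&(b['depth']>0)
    print(nm,x,[(y,(int(z[k].min()),int(z[k].max()),int(k.sum()))) for y in range(-95,-150,-8) for k in [m&(abs(W[...,1]-y)<4)] if k.sum()>0])
a=cv2.imread('pics/scene2.png')[180:320,330:540];cv2.imwrite('pics/fan.png',cv2.resize(a,None,fx=3.5,fy=3.5,interpolation=3))
E
```

```text
top 540 []
top 552 [(-111, (84, 84, 1)), (-119, (82, 89, 5)), (-127, (38, 38, 1)), (-135, (40, 83, 19))]
top 564 [(-111, (67, 99, 36)), (-119, (87, 98, 22)), (-127, (36, 102, 44)), (-135, (42, 98, 7)), (-143, (51, 223, 93))]
top 576 [(-103, (68, 99, 24)), (-111, (68, 98, 26)), (-119, (93, 106, 28)), (-127, (98, 104, 8)), (-135, (82, 185, 31)), (-143, (64, 245, 196))]
top 588 [(-103, (83, 90, 3)), (-111, (38, 98, 34)), (-119, (87, 104, 17)), (-127, (83, 119, 9)), (-135, (68, 205, 148)), (-143, (96, 221, 42))]
top 600 [(-111, (37, 80, 13)), (-119, (91, 93, 2)), (-127, (54, 166, 101)), (-135, (82, 186, 54)), (-143, (169, 195, 19))]
top 612 [(-119, (35, 128, 59)), (-127, (35, 152, 67)), (-135, (138, 161, 19)), (-143, (142, 174, 21))]
top 624 [(-111, (41, 72, 13)), (-119, (41, 118, 63)), (-127, (81, 126, 19)), (-135, (109, 138, 20)), (-143, (120, 152, 20))]
top 636 [(-103, (36, 36, 1)), (-111, (45, 85, 29)), (-119, (42, 98, 17)), (-127, (77, 105, 16)), (-135, (82, 113, 19)), (-143, (93, 122, 17))]
top 648 [(-111, (52, 59, 3)), (-119, (50, 70, 10)), (-127, (55, 75, 14)), (-135, (59, 83, 13
[... 153 characters left out ...]
41, 87, 12)), (-135, (35, 90, 31)), (-143, (72, 91, 3))]
scene 564 [(-103, (69, 97, 6)), (-111, (69, 99, 29)), (-119, (38, 103, 56)), (-127, (40, 105, 54)), (-135, (81, 91, 3)), (-143, (36, 251, 82))]
scene 576 [(-103, (72, 97, 13)), (-111, (94, 97, 15)), (-119, (37, 105, 30)), (-127, (72, 106, 17)), (-135, (55, 186, 60)), (-143, (37, 243, 38))]
scene 588 [(-111, (37, 100, 8)), (-119, (82, 102, 5)), (-127, (35, 150, 26)), (-135, (35, 202, 39)), (-143, (218, 218, 1))]
scene 600 [(-119, (39, 113, 9)), (-127, (39, 167, 30)), (-135, (177, 177, 1))]
scene 612 [(-119, (37, 132, 21)), (-127, (142, 142, 1))]
scene 624 [(-111, (57, 93, 3)), (-119, (68, 111, 3))]
scene 636 []
scene 648 []
scene 660 []
```

View pics/fan.png

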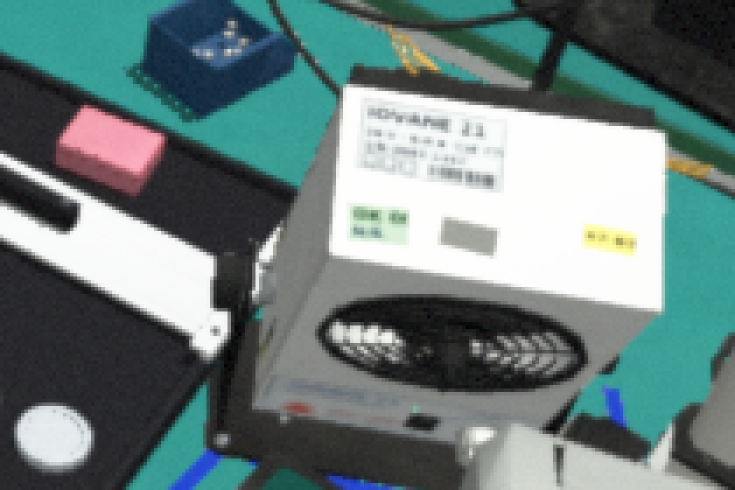

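```bash
cat >> h.py <<'E'
from scipy.spatial.transform import Rotation as Ro
def Rm(rpy): return Ro.from_euler('xyz',rpy)
def go(pos,rpy=None):
    """print rotation (units) to reach rpy, then shift (units of 30mm) in the final tool axes"""
    s=ctrl.read_state();R0=Rm(s['tool_rot']);R1=R0 if rpy is None else Rm(rpy)
    rv=(R0.inv()*R1).as_rotvec(degrees=True)/6
    sh=R1.inv().apply(np.array(pos)-s['eef_pos'])/30
    print('turn',np.round(rv,3),'shift',np.round(sh,3),'| pos',np.round(s['eef_pos'],1),'rot',np.round(s['tool_rot'],3),'F',np.round(s['force'],1),'w',round(s['width'],1),'t',round(s['clock'],1))
E
python3 -m crank '[[[0,0,0,0,0,1],[0,0,0,0,0,1],[0,0,0,0,0,1],[0,0,0,0,0,1],[0,0,0,0,0,1],[0,0,0,0,0,0.7]]]'
python3 -c "
from h import *
go([668,19,400],[np.pi,0,.158])"
```

```text
clock: 2.33
eef_pos: [265.1, -588.4, 422.8]
tool_rot: [-3.123, 0.006, 0.13]
force: [0.5, -0.0, -0.2]
width: 85.0
turn [-0.183  0.059 -0.269] shift [ 16.449 -17.882   0.761] | pos [ 265.1 -588.4  422.8] rot [-3.123  0.006  0.13 ] F [ 0.5 -0.  -0.2] w 85.0 t 2.3
```

```bash
python3 -m crank '[[[0,0,0,-0.18,0.06,-0.27],[0.9,-1,0,0,0,0],[0.9,-1,0,0,0,0],[0.9,-1,0,0,0,0],[0.9,-1,0,0,0,0],[0.9,-1,0,0,0,0],[0.9,-1,0,0,0,0],[0.9,-1,0,0,0,0],[0.9,-1,0,0,0,0],[0.9,-1,0,0,0,0]]]'
python3 -c "
from h import *
go([668,19,300],[np.pi,0,.158])"
```

```text
clock: 3.17
eef_pos: [458.8, -280.7, 406.1]
tool_rot: [-3.129, 0.02, 0.132]
force: [0.9, -0.6, -1.3]
width: 85.2
turn [-0.126  0.192 -0.247] shift [ 8.46  -8.77   3.536] | pos [ 458.8 -280.7  406.1] rot [-3.129  0.02   0.132] F [ 0.9 -0.6 -1.3] w 85.2 t 3.2
```

```bash
python3 -m crank '[[[0,0,0,-0.13,0.2,-0.25],[0.95,-1,0,0,0,0],[0.95,-1,0,0,0,0],[0.95,-1,0,0,0,0],[0.95,-1,0,0,0,0],[0.95,-1,0,0,0,0],[0.95,-1,0,0,0,0],[0.95,-1,0,0,0,0],[0.95,-1,0,0,0,0],[0.8,-0.8,1,0,0,0],[0,0,1,0,0,0],[0,0,1,0,0,0]]]'
python3 -c "
from h import *
go([668,19,120],[np.pi,0,.158])
b=shot('top');W=ortho(b);hsv=cv2.cvtColor(b['color'],cv2.COLOR_RGB2HSV)
m=(hsv[...,0]>160)&(hsv[...,1]>60)&(W[...,0]>560)&(W[...,2]>28)
m&=W[...,2]<45
print(m.sum(),cv2.minAreaRect(W[m][:,:2].astype(np.float32)))
"
```

```text
clock: 4.17
eef_pos: [661.1, 35.3, 308.9]
tool_rot: [-3.131, 0.0, 0.175]
force: [0.3, -1.6, 0.6]
width: 85.6
turn [-0.104  0.005  0.161] shift [0.14  0.573 6.296] | pos [661.1  35.3 308.9] rot [-3.131  0.     0.175] F [ 0.3 -1.6  0.6] w 85.6 t 4.2
452 ((751.3197021484375, -210.86532592773438), (48.00450134277344, 548.5270385742188), 19.773313522338867)
```

```bash
cat >> h.py <<'E'
def box(b,zlo=28,zhi=70):
    W=ortho(b);hsv=cv2.cvtColor(b['color'],cv2.COLOR_RGB2HSV)
    m=((hsv[...,0]>160)&(hsv[...,1]>60)&(hsv[...,1]<160)&(W[...,2]>zlo)&(W[...,2]<zhi)).astype(np.uint8)
    n,l,s,ce=cv2.connectedComponentsWithStats(m)
    if n<2: return None
    i=1+np.argmax(s[1:,4]);r=cv2.minAreaRect(W[l==i][:,:2].astype(np.float32));print('box',s[i],np.round(r[0]),np.round(r[1]),round(r[2],1),'z',np.median(W[l==i][:,2]))
E
python3 -m crank '[[[0,0,0,-0.1,0,0.16],[0.14,0.57,1,0,0,0],[0,0,1,0,0,0],[0,0,1,0,0,0],[0,0,1,0,0,0],[0,0,1,0,0,0],[0,0,1,0,0,0],[0,0,0,0,0,0]]]'
python3 -c "
from h import *
go([668,19,18],[np.pi,0,.158])
box(shot('top','a1.png'));box(shot('scene','a2.png'))
a=np.hstack([cv2.resize(cv2.imread('pics/'+f)[y:y+150,x:x+150],(400,400),interpolation=3) for f,x,y in(('a1.png',270,100),('a2.png',290,150))]);cv2.imwrite('pics/a.png',a)
"
```

```text
clock: 4.88
eef_pos: [663.5, 14.8, 120.6]
tool_rot: [3.138, 0.009, 0.148]
force: [-0.9, 0.4, -1.2]
width: 85.7
turn [ 0.037  0.085 -0.093] shift [ 0.171 -0.113  3.419] | pos [663.5  14.8 120.6] rot [3.138 0.009 0.148] F [-0.9  0.4 -1.2] w 85.7 t 4.9
box [334 152  27  22 425] [668.  20.] [41. 56.] 10.8 z 34.71335064679225
box [346 210  31  22 382] [668.  22.] [43. 55.] 12.0 z 34.70948595034777
```

View pics/a.png

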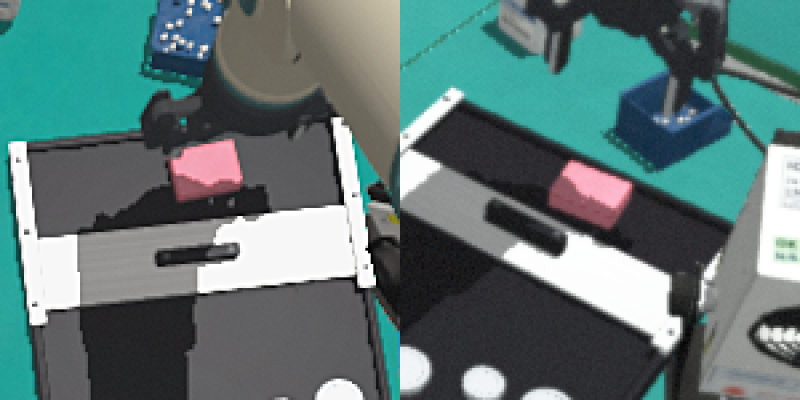

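```bash
python3 -m crank '[[[0,0,0,0.04,0.08,-0.2],[0.17,-0.15,0.8,0,0,0],[0,0,0.8,0,0,0],[0,0,0.7,0,0,0],[0,0,0.5,0,0,0],[0,0,0.3,0,0,0],[0,0,0,0,0,0]]]'
python3 -c "
from h import *
go([668,20,18],[np.pi,0,.175])"
```

```text
clock: 5.57
eef_pos: [690.5, 20.2, 53.2]
tool_rot: [3.137, -0.048, 0.172]
force: [-0.5, -0.4, 0.2]
width: 85.3
turn [ 0.048 -0.458 -0.025] shift [-0.74  -0.125  1.174] | pos [690.5  20.2  53.2] rot [ 3.137 -0.048  0.172] F [-0.5 -0.4  0.2] w 85.3 t 5.6
```

```bash
python3 -m crank '[[[-0.37,-0.06,0,0.05,-0.45,0],[-0.37,-0.06,0,0,0,0],[0,0,0,0,0,0]]]'
python3 -c "
from h import *
go([668,20,18],[np.pi,0,.175]);print(ctrl.read_state()['qpos'].round(2))"
```

```text
clock: 5.82
eef_pos: [671.6, 19.6, 59.0]
tool_rot: [3.141, -0.008, 0.173]
force: [-0.4, 0.2, 1.1]
width: 85.6
turn [ 0.006 -0.079 -0.022] shift [-0.117 -0.033  1.367] | pos [671.6  19.6  59. ] rot [ 3.141 -0.008  0.173] F [-0.4  0.2  1.1] w 85.6 t 5.8
[-0.02  0.86 -0.09  1.58  0.1   0.69 -1.55]
```

```bash
python3 -m crank '[[[-0.12,-0.03,0.4,0,-0.08,0],[0,0,0.4,0,0,0],[0,0,0.4,0,0,0],[0,0,0,0,0,0],[0,0,0,0,0,0]]]'
python3 -c "
from h import *
go([668,20,18],[np.pi,0,.175])"
```

```text
clock: 6.23
eef_pos: [673.1, 19.9, 24.5]
tool_rot: [3.14, -0.01, 0.173]
force: [-0.3, 0.5, 1.0]
width: 85.5
turn [ 0.018 -0.094 -0.021] shift [-0.168 -0.033  0.218] | pos [673.1  19.9  24.5] rot [ 3.14  -0.01   0.173] F [-0.3  0.5  1. ] w 85.5 t 6.2
```

Close, then lift.

```bash
python3 -m crank '[[[-0.17,-0.03,0.15,0,-0.09,0],[0,0,0,0,0,0],[0,0,0,0,0,0],[0,0,0,0,0,0],[0,0,0,0,0,0],[0,0,0,0,0,0],[0,0,0,0,0,0],[0,0,0,0,0,0]]]' 1
python3 -m crank '[[[0,0,-0.3,0,0,0],[0,0,-0.6,0,0,0],[0,0,-0.6,0,0,0],[0,0,-0.6,0,0,0],[0,0,-0.6,0,0,0],[0,0,-0.6,0,0,0],[0,0,0,0,0,0]]]' 1
python3 -c "
from h import *
go([465,387,130],[np.pi,0,.175])
box(shot('top'),30,200)"
```

```text
clock: 6.9
eef_pos: [668.2, 19.9, 19.8]
tool_rot: [3.14, -0.0, 0.173]
force: [-0.5, 0.5, -0.3]
width: 53.1
clock: 7.48
eef_pos: [667.1, 20.1, 124.8]
tool_rot: [3.14, 0.003, 0.173]
force: [0.3, 1.0, 0.5]
width: 53.4
turn [ 0.016  0.024 -0.018] shift [ -4.505 -13.215  -0.174] | pos [667.1  20.1 124.8] rot [3.14e+00 3.00e-03 1.73e-01] F [0.3 1.  0.5] w 53.4 t 7.5
box [342 147  28  15 279] [659.  18.] [23. 55.] 9.8 z 139.86681282341044
```

```bash
python3 -m crank '[[[-0.17,-0.5,0,0,0,0],[-0.25,-0.75,0,0,0,0],[-0.3,-0.9,0,0,0,0],[-0.3,-0.9,0,0,0,0],[-0.3,-0.9,0,0,0,0],[-0.3,-0.9,0,0,0,0],[-0.3,-0.9,0,0,0,0],[-0.3,-0.9,0,0,0,0],[-0.3,-0.9,0,0,0,0],[-0.3,-0.9,0,0,0,0],[-0.3,-0.9,0,0,0,0],[-0.3,-0.9,0,0,0,0]]]' 1
python3 -m crank '[[[-0.3,-0.9,0,0,0,0],[-0.3,-0.9,0,0,0,0],[-0.3,-0.9,0,0,0,0],[-0.15,-0.5,0,0,0,0],[0,0,0,0,0,0]]]' 1
python3 -c "
from h import *
go([465,387,46],[np.pi,0,.175])
box(shot('top'),30,200)"
```

```text
clock: 8.53
eef_pos: [490.7, 315.5, 110.2]
tool_rot: [3.134, 0.029, 0.164]
force: [-0.8, 1.0, -0.4]
width: 53.1
clock: 8.95
eef_pos: [424.3, 417.8, 104.6]
tool_rot: [3.136, 0.044, 0.18]
force: [-0.5, 0.6, -0.1]
width: 53.2
turn [0.056 0.421 0.044] shift [1.157 1.248 1.954] | pos [424.3 417.8 104.6] rot [3.136 0.044 0.18 ] F [-0.5  0.6 -0.1] w 53.2 t 8.9
box [550  61   8  18  31] [ 868. -458.] [ 7. 27.] 89.1 z 58.61288118721845
```

```bash
python3 -m crank '[[[0.5,0.5,0,0.06,0.4,0],[0.5,0.5,0.3,0,0,0],[0.16,0.2,0.5,0,0,0],[0,0,0.4,0,0,0],[0,0,0.2,0,0,0],[0,0,0,0,0,0]]]' 1
python3 -c "
from h import *
go([465,387,46],[np.pi,0,.175])"
```

```text
clock: 9.5
eef_pos: [464.5, 378.4, 56.9]
tool_rot: [3.133, 0.007, 0.176]
force: [-0.1, -0.2, -0.2]
width: 53.4
turn [0.081 0.064 0.014] shift [ 0.066 -0.278  0.363] | pos [464.5 378.4  56.9] rot [3.133 0.007 0.176] F [-0.1 -0.2 -0.2] w 53.4 t 9.5
```

```bash
python3 -m crank '[[[0.07,-0.28,0.15,0.08,0.06,0],[0,0,0.15,0,0,0],[0,0,0.05,0,0,0],[0,0,0,0,0,0],[0,0,0,0,0,0]]]' 1
python3 -c "
from h import *
go([465,387,45.5],[np.pi,0,.175])"
```

```text
clock: 9.92
eef_pos: [463.5, 389.2, 45.4]
tool_rot: [-3.14, 0.001, 0.178]
force: [0.0, -0.6, 0.4]
width: 53.4
turn [-0.015  0.009  0.031] shift [ 0.037  0.082 -0.002] | pos [463.5 389.2  45.4] rot [-3.14e+00  1.00e-03  1.78e-01] F [ 0.  -0.6  0.4] w 53.4 t 9.9
```

```bash
python3 -m crank '[[[0,0,0,0,0,0],[0,0,0,0,0,0],[0,0,0,0,0,0],[0,0,0,0,0,0],[0,0,0,0,0,0],[0,0,0,0,0,0]]]' -1
python3 -m crank '[[[0,0,-0.3,0,0,0],[0,0,-0.6,0,0,0],[0,0,-1,0,0,0],[0,0,-1,0,0,0],[0,0,-1,0,0,0],[0,0,0,0,0,-1],[0,0,0,0,0,-1],[0,0,0,0,0,-1],[0,0,0,0,0,-1],[0,0,0,0,0,-1]]]' -1
python3 -c "
from h import *
go([594,31,170],[np.pi,0,np.pi/2+.0905])
box(shot('top','b1.png'),30,120);print(ctrl.read_state()['qpos'].round(2))"
```

```text
clock: 10.42
eef_pos: [463.8, 390.6, 47.1]
tool_rot: [-3.138, -0.001, 0.179]
force: [0.4, 0.2, -0.1]
width: 85.4
clock: 11.25
eef_pos: [464.7, 390.0, 177.0]
tool_rot: [3.141, -0.008, 0.724]
force: [0.4, 0.4, -0.4]
width: 85.6
turn [ 0.038 -0.066 -8.954] shift [-12.306   3.21    0.234] | pos [464.7 390.  177. ] rot [ 3.141 -0.008  0.724] F [ 0.4  0.4 -0.4] w 85.6 t 11.2
box [550  66   6  13  25] [ 865. -458.] [ 5. 20.] 85.4 z 54.5573584091305
[-0.62  0.63 -0.2   1.7   0.16  0.82 -1.73]
```

```bash
python3 -m crank '[[[0,0,0,0,0,-1],[0,0,0,0,0,-1],[0,0,0,0,0,-1],[0,0,0,0,0,-1],[0,0,0,0,0,-1],[0,0,0,0,0,-1],[0,0,0,0,0,-1],[0,0,0,0,0,-1],[0,0,0,0,0,-0.9],[0,0,0,0,0,0]]]' 0
python3 -c "
from h import *
go([594,31,150],[np.pi,0,np.pi/2+.0905])
box(shot('top','b1.png'),30,120);print(ctrl.read_state()['qpos'].round(2))"
```

```text
clock: 12.13
eef_pos: [466.0, 387.4, 182.3]
tool_rot: [3.131, -0.002, 1.679]
force: [0.3, -0.8, -0.3]
width: 42.9
turn [ 0.1   -0.021  0.172] shift [-12.216   3.177   1.075] | pos [466.  387.4 182.3] rot [ 3.131e+00 -2.000e-03  1.679e+00] F [ 0.3 -0.8 -0.3] w 42.9 t 12.1
box [550  65   6  15  25] [ 866. -458.] [22.  5.] 2.3 z 48.47875842341569
[-0.46  0.65 -0.46  1.7   0.37  0.87 -0.97]
```

```bash
python3 -m crank '[[[-0.5,0.1,0,0.1,0,0.17],[-0.9,0.2,0.1,0,0,0],[-0.9,0.25,0.1,0,0,0],[-0.9,0.25,0.1,0,0,0],[-0.9,0.25,0.1,0,0,0],[-0.9,0.25,0.1,0,0,0],[-0.9,0.25,0.1,0,0,0],[-0.9,0.25,0.1,0,0,0],[-0.9,0.25,0,0,0,0],[-0.9,0.25,0,0,0,0],[-0.9,0.25,0,0,0,0],[-0.9,0.25,0,0,0,0]]]' 0
python3 -m crank '[[[-0.9,0.3,0,0,0,0],[-0.5,0.1,0,0,0,0],[0,0,0,0,0,0]]]' 0
python3 -c "
from h import *
go([594,31,80],[np.pi,0,np.pi/2+.0905])
box(shot('top','b1.png'),30,120)
"
```

```text
clock: 13.18
eef_pos: [571.7, 78.1, 161.8]
tool_rot: [3.139, -0.008, 1.616]
force: [1.1, 0.3, -0.1]
width: 43.0
clock: 13.43
eef_pos: [587.7, 25.2, 161.6]
tool_rot: [3.139, -0.001, 1.592]
force: [-0.8, -0.9, -0.7]
width: 42.8
turn [ 0.028 -0.013 -0.66 ] shift [0.172 0.226 2.722] | pos [587.7  25.2 161.6] rot [ 3.139e+00 -1.000e-03  1.592e+00] F [-0.8 -0.9 -0.7] w 42.8 t 13.4
box [165 245  29  24 513] [464. 391.] [40. 60.] 10.8 z 60.265810688727335
```

```bash
python3 -m crank '[[[0.15,0.2,0,0,0,-0.65],[0,0,0.6,0,0,0],[0,0,0.7,0,0,0],[0,0,0.7,0,0,0],[0,0,0.7,0,0,0],[0,0,0.4,0,0,0],[0,0,0,0,0,0],[0,0,0,0,0,0]]]' 0
python3 -c "
from h import *
go([594,31,28],[np.pi,0,np.pi/2+.0905])
"
```

```text
clock: 14.15
eef_pos: [592.5, 50.1, 69.1]
tool_rot: [3.133, -0.011, 1.663]
force: [-0.4, -0.5, 0.3]
width: 42.5
turn [ 0.078 -0.106  0.013] shift [-0.639 -0.008  1.369] | pos [592.5  50.1  69.1] rot [ 3.133 -0.011  1.663] F [-0.4 -0.5  0.3] w 42.5 t 14.2
```

```bash
python3 -m crank '[[[-0.32,0,0,0.08,-0.1,0],[-0.32,0,0.3,0,0,0],[0,0,0.3,0,0,0],[0,0,0.3,0,0,0],[0,0,0.2,0,0,0],[0,0,0,0,0,0]]]' 0
python3 -c "
from h import *
go([594,31,28],[np.pi,0,np.pi/2+.0905])
"
```

```text
clock: 14.65
eef_pos: [596.6, 31.4, 36.8]
tool_rot: [3.136, -0.0, 1.662]
force: [-0.5, 0.5, -0.6]
width: 43.1
turn [ 0.05  -0.     0.004] shift [-0.004 -0.089  0.294] | pos [596.6  31.4  36.8] rot [ 3.136 -0.     1.662] F [-0.5  0.5 -0.6] w 43.1 t 14.7
```

```bash
python3 -m crank '[[[0,-0.09,0.25,0,0,0],[0,0,0,0,0,0],[0,0,0,0,0,0],[0,0,0,0,0,0],[0,0,0,0,0,0],[0,0,0,0,0,0],[0,0,0,0,0,0]]]' 1
python3 -c "
from h import *
go([594+79.7,31+7.2,30],[np.pi,0,np.pi/2+.0905])
"
```

```text
clock: 15.23
eef_pos: [594.0, 31.1, 28.5]
tool_rot: [3.136, -0.0, 1.661]
force: [0.4, 0.3, -1.5]
width: 10.4
turn [ 0.053 -0.     0.001] shift [-0.004  2.669 -0.05 ] | pos [594.   31.1  28.5] rot [ 3.136 -0.     1.661] F [ 0.4  0.3 -1.5] w 10.4 t 15.2
```

```bash
python3 -m crank '[[[0,0.25,0,0,0,0],[0,0.35,0,0,0,0],[0,0.35,0,0,0,0],[0,0.35,0,0,0,0],[0,0.35,0,0,0,0],[0,0.35,0,0,0,0],[0,0.35,0,0,0,0],[0,0.2,0,0,0,0],[0,0.1,0,0,0,0],[0,0,0,0,0,0]]]' 1
python3 -c "
from h import *
go([594+79.7,31+7.2,30],[np.pi,0,np.pi/2+.0905])
"
```

```text
clock: 16.07
eef_pos: [668.3, 37.9, 28.5]
tool_rot: [-3.124, 0.002, 1.661]
force: [1.8, -1.7, -4.1]
width: 10.4
turn [-0.167  0.022 -0.004] shift [-0.005  0.179 -0.049] | pos [668.3  37.9  28.5] rot [-3.124e+00  2.000e-03  1.661e+00] F [ 1.8 -1.7 -4.1] w 10.4 t 16.1
```

```bash
python3 -m crank '[[[0,0.12,0,-0.15,0,0],[0,0.1,0,0,0,0],[0,0.08,0,0,0,0],[0,0.06,0,0,0,0],[0,0,0,0,0,0]]]' 1
python3 -c "
from h import *
go([594+79.7,31+7.2,30],[np.pi,0,np.pi/2+.0905])
"
python3 -m crank '[[[0,0,0,0,0,0],[0,0,0,0,0,0],[0,0,0,0,0,0],[0,0,0,0,0,0],[0,0,0,0,0,0],[0,0,-0.5,0,0,0],[0,0,-0.7,0,0,0],[0,0,-0.7,0,0,0],[0,0,-0.7,0,0,0],[0,0,-0.5,0,0,0],[0,0,0,0,0,0]]]' 0.3
python3 -m crank '[[[0,-0.5,0,0,0,0],[0,-0.9,0,0,0,0],[0,-0.9,0,0,0,0],[0,-0.9,0,0,0,0],[0,-0.9,0,0,0,0],[0,-0.9,0,0,0,0],[0,-0.5,0,0,0,0],[0,0,0,0,0,0],[0,0,0,0,0,0]]]' -0.2
python3 -c "
from h import *
s=shot('scene','c2.png');b=shot('top','c1.png')
go([500,30,120],[np.pi,0,np.pi/2+.0905])
a=np.hstack([cv2.resize(cv2.imread('pics/'+f)[y:y+200,x:x+200],(400,400),interpolation=3) for f,x,y in(('c1.png',260,120),('c2.png',210,180))]);cv2.imwrite('pics/c.png',a)
"
```

```text
clock: 16.48
eef_pos: [668.4, 37.8, 28.5]
tool_rot: [-3.118, 0.005, 1.662]
force: [-0.4, -1.6, -1.6]
width: 10.5
turn [-0.228  0.052  0.002] shift [-0.004  0.178 -0.048] | pos [668.4  37.8  28.5] rot [-3.118  0.005  1.662] F [-0.4 -1.6 -1.6] w 10.5 t 16.5
clock: 17.4
eef_pos: [672.9, 39.8, 129.5]
tool_rot: [-3.123, 0.003, 1.662]
force: [1.4, 0.6, -0.1]
width: 29.8
clock: 18.15
eef_pos: [502.0, 24.4, 134.1]
tool_rot: [-3.13, 0.003, 1.662]
force: [0.6, 0.6, -0.2]
width: 51.4
turn [-0.103  0.027 -0.   ] shift [ 0.186 -0.085  0.465] | pos [503.1  24.7 134. ] rot [-3.131e+00  3.000e-03  1.661e+00] F [ 0.8  0.6 -0. ] w 51.4 t 18.2
```

View pics/c.png

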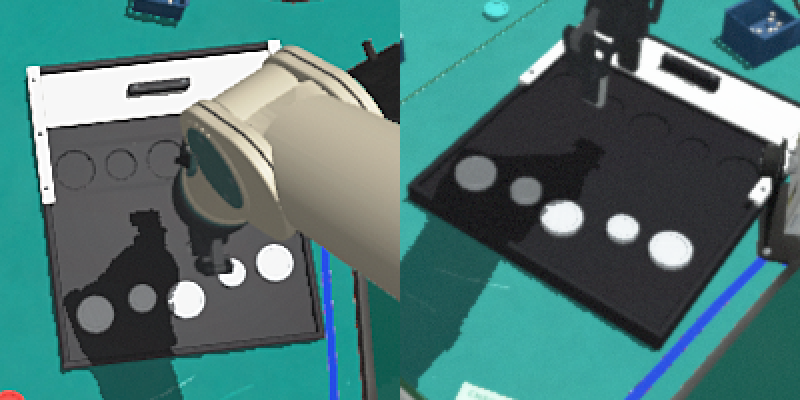

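```bash
python3 -m crank '[[[0.6,0,-0.3,0,0,0],[0.9,0,-0.3,0,0,0],[0.9,0,-0.3,0,0,0],[0.9,-0.2,0,0,0,0],[0.9,-0.2,0,0,0,0],[0.9,-0.2,0,0,0,0],[0.9,-0.2,0,0,0,0],[0.9,-0.2,0,0,0,0],[0.9,-0.2,0,0,0,0],[0.9,-0.2,0,0,0,0],[0.9,-0.2,0,0,0,0],[0.6,-0.2,0,0,0,0]]]' -0.2
cat >> h.py <<'E'
def white(b,z=22,show=True):
    W=ortho(b);hsv=cv2.cvtColor(b['color'],cv2.COLOR_RGB2HSV)
    m=((hsv[...,1]<50)&(hsv[...,2]>100)&(W[...,0]<650)&(W[...,0]>370)&(W[...,1]>-125)&(W[...,1]<170)&(W[...,2]>10)&(W[...,2]<30)).astype(np.uint8)
    n,l,s,ce=cv2.connectedComponentsWithStats(m)
    for i in range(1,n):
        if 80<s[i,4]<400 and s[i,2]<26 and s[i,3]<26: print('disc',s[i].tolist(),np.round(world(b,*ce[i],z),1))
E
python3 -c "
from h import *
go([500,30,120],[np.pi,0,np.pi/2+.0905])
b=shot('top','d1.png');s=shot('scene','d2.png')
white(b);white(s)
# rectified enlarged plate view, 2.5px/mm, at z=14
for p,n in((b,'rt.png'),(s,'rs.png')):
    c=[(535,-110),(535,170),(690,170),(690,-110)]
    src=np.float32([pix(p,np.array([x,y,14.])) for x,y in c])
    dst=np.float32([((170-y)*2.8,(690-x)*2.8) for x,y in c])
    o=cv2.warpPerspective(p['color'][:,:,::-1],cv2.getPerspectiveTransform(src,dst),(784,434),flags=cv2.INTER_CUBIC)
    cv2.imwrite('pics/'+n,cv2.convertScaleAbs(o,alpha=1.9,beta=0))
a=np.vstack([cv2.imread('pics/rt.png')[100:400],cv2.imread('pics/rs.png')[100:400]]);cv2.imwrite('pics/r.png',a)
"
```

```text
clock: 19.25
eef_pos: [440.8, 342.4, 161.0]
tool_rot: [3.138, -0.008, 1.642]
force: [-0.2, 0.8, -0.5]
width: 51.2
turn [ 0.036 -0.075 -0.18 ] shift [-10.548   1.026   1.368] | pos [440.8 342.4 161. ] rot [ 3.138 -0.008  1.642] F [-0.2  0.8 -0.5] w 51.2 t 19.2
disc [388, 242, 19, 19, 286] [468.3 -81.8  22. ]
disc [369, 249, 14, 15, 164] [458.9 -33.7  22. ]
disc [344, 260, 19, 20, 287] [430.7  17.4  22. ]
disc [324, 262, 15, 14, 139] [435.2  63.5  22. ]
disc [237, 258, 22, 17, 291] [417.  117.3  22. ]
disc [265, 268, 16, 14, 178] [432.9  65.4  22. ]
disc [280, 280, 22, 18, 318] [430.   17.7  22. ]
disc [313, 287, 17, 15, 195] [458.1 -33.1  22. ]
disc [334, 295, 23, 20, 346] [468.  -81.3  22. ]
```

View pics/r.png

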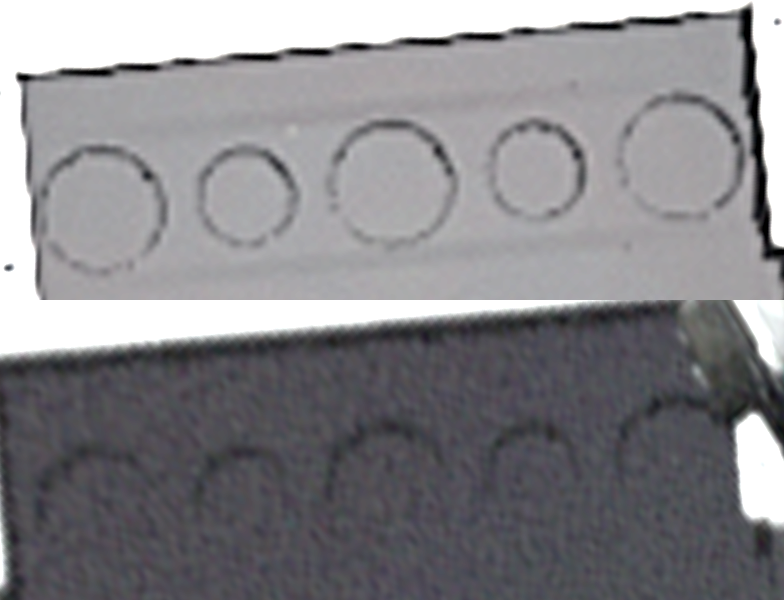

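```bash
python3 -m crank '[[[-0.6,0,0.3,0.04,-0.08,-0.18],[-0.9,0,0.3,0,0,0],[-0.9,0,0.3,0,0,0],[-0.9,0,0.3,0,0,0],[-0.9,0,0,0,0,0],[-0.9,0,0,0,0,0],[-0.9,0,0,0,0,0],[-0.6,0,0,0,0,0],[0,0,0,0,0,0],[0,0,0,0,0,0]]]' -0.2
python3 -c "
from h import *
go([417.3,117.2,50],[np.pi,0,np.pi/2+.0905])
"
```

```text
clock: 20.18
eef_pos: [469.2, 142.5, 119.8]
tool_rot: [3.136, -0.008, 1.664]
force: [-0.1, 0.3, 0.1]
width: 51.0
turn [ 0.05  -0.076  0.028] shift [-0.685 -1.8    2.327] | pos [469.2 142.5 119.8] rot [ 3.136 -0.008  1.664] F [-0.1  0.3  0.1] w 51.0 t 20.2
```

```bash
python3 -m crank '[[[-0.2,-0.5,0.5,0.05,-0.08,0],[-0.25,-0.6,0.5,0,0,0],[-0.23,-0.6,0.5,0,0,0],[0,-0.1,0.4,0,0,0],[0,0,0.3,0,0,0],[0,0,0,0,0,0],[0,0,0,0,0,0]]]' -0.2
python3 -c "
from h import *
go([417.3,117.2,18],[np.pi,0,np.pi/2+.0905])
"
```

```text
clock: 20.77
eef_pos: [423.0, 125.3, 51.8]
tool_rot: [3.131, -0.008, 1.668]
force: [-0.0, 0.1, 0.0]
width: 51.3
turn [ 0.102 -0.073  0.065] shift [-0.252 -0.212  1.126] | pos [423.  125.3  51.8] rot [ 3.131 -0.008  1.668] F [-0.   0.1  0. ] w 51.3 t 20.8
```

```bash
python3 -m crank '[[[-0.25,-0.21,0,0.1,-0.07,0.06],[0,0,0.35,0,0,0],[0,0,0.35,0,0,0],[0,0,0.2,0,0,0],[0,0,0.05,0,0,0],[0,0,0,0,0,0]]]' -0.2
python3 -c "
from h import *
go([417.3,117.2,16],[np.pi,0,np.pi/2+.0905])
"
```

```text
clock: 21.27
eef_pos: [421.5, 119.4, 25.2]
tool_rot: [3.134, -0.002, 1.662]
force: [0.4, 0.6, -0.1]
width: 51.1
turn [ 0.069 -0.019  0.011] shift [-0.06  -0.146  0.308] | pos [421.5 119.4  25.2] rot [ 3.134e+00 -2.000e-03  1.662e+00] F [ 0.4  0.6 -0.1] w 51.1 t 21.3
```

```bash
python3 -m crank '[[[-0.07,-0.16,0.15,0.07,0,0],[0,0,0.1,0,0,0],[0,0,0,0,0,0]]]' -0.2
python3 -m crank '[[[0,0,0.08,0,0,0],[0,0,0,0,0,0]]]' -0.2
python3 -m crank '[[[0,0,0.08,0,0,0],[0,0,0,0,0,0]]]' -0.2
python3 -c "
from h import *
go([417.3,117.2,12],[np.pi,0,np.pi/2+.0905])
s=shot('scene','e2.png');t=shot('top','e1.png');white(s)
a=np.hstack([cv2.resize(cv2.imread('pics/'+f)[y:y+110,x:x+110],(400,400),interpolation=3) for f,x,y in(('e1.png',250,220),('e2.png',190,200))]);cv2.imwrite('pics/e.png',a)
"
```

```text
clock: 21.52
eef_pos: [418.6, 116.9, 19.3]
tool_rot: [3.138, -0.002, 1.662]
force: [0.2, -0.2, -0.8]
width: 51.3
clock: 21.68
eef_pos: [419.5, 116.9, 18.0]
tool_rot: [3.137, -0.002, 1.661]
force: [-0.1, 0.5, 0.5]
width: 51.1
clock: 21.85
eef_pos: [420.4, 116.9, 16.6]
tool_rot: [3.135, -0.002, 1.661]
force: [-0.7, -0.4, 1.1]
width: 51.2
turn [ 0.065 -0.022 -0.005] shift [ 0.019 -0.101  0.155] | pos [420.4 116.9  16.6] rot [ 3.135e+00 -2.000e-03  1.661e+00] F [-0.7 -0.4  1.1] w 51.2 t 21.9
disc [245, 258, 14, 17, 189] [420.  112.2  22. ]
disc [265, 268, 16, 14, 180] [433.1  65.6  22. ]
disc [280, 280, 22, 18, 323] [429.9  17.7  22. ]
disc [313, 287, 17, 15, 198] [458.1 -33.1  22. ]
disc [334, 295, 23, 20, 350] [467.9 -81.4  22. ]
```

View pics/e.png

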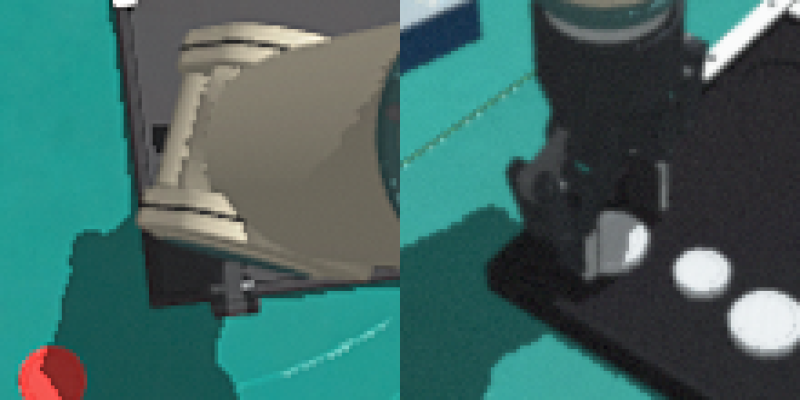

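```bash
python3 -m crank '[[[0,-0.1,0.08,0.06,0,0],[0,0,0,0,0,0]]]' -0.2
python3 -m crank '[[[0,0,0.08,0,0,0],[0,0,0,0,0,0]]]' -0.2
python3 -m crank '[[[0,0,0.07,0,0,0],[0,0,0,0,0,0]]]' -0.2
python3 -m crank '[[[0,0,0.04,0,0,0],[0,0,0,0,0,0]]]' -0.2
```

```text
clock: 22.12
eef_pos: [417.6, 116.8, 14.8]
tool_rot: [3.14, -0.002, 1.661]
force: [-0.4, 0.6, -0.7]
width: 51.3
clock: 22.28
eef_pos: [417.5, 116.9, 12.5]
tool_rot: [3.14, -0.002, 1.661]
force: [-0.2, -0.5, 0.2]
width: 51.3
clock: 22.45
eef_pos: [417.7, 117.0, 10.9]
tool_rot: [3.139, -0.002, 1.661]
force: [-0.2, -1.0, -0.0]
width: 51.5
clock: 22.62
eef_pos: [417.7, 117.0, 11.2]
tool_rot: [3.138, -0.002, 1.662]
force: [-0.4, 0.6, 0.2]
width: 50.8
```

```bash
python3 -m crank '[[[0,0,0,0,0,0],[0,0,0,0,0,0],[0,0,0,0,0,0],[0,0,0,0,0,0]]]' 1
python3 -m crank '[[[0,0,0,0,0,0]]]' 1
python3 -c "
from h import *
go([579.4,133.2,11],[np.pi,0,np.pi/2+.0905])
"
```

```text
clock: 22.95
eef_pos: [414.2, 117.0, 13.7]
tool_rot: [3.139, -0.001, 1.664]
force: [-0.4, -0.1, -0.0]
width: 37.1
clock: 23.03
eef_pos: [414.3, 117.0, 13.6]
tool_rot: [3.139, -0.001, 1.664]
force: [-1.1, 0.9, -0.1]
width: 37.1
turn [ 0.025 -0.005  0.026] shift [0.04  5.53  0.087] | pos [414.3 117.   13.6] rot [ 3.139e+00 -1.000e-03  1.664e+00] F [-1.1  0.9 -0.1] w 37.1 t 23.0
```

```bash
python3 -m crank '[[[0,0,0,0,0,0],[0,0,-0.05,0,0,0],[0,0,-0.02,0,0,0],[0,0,0,0,0,0]]]' -0.05
python3 -c "
from h import *
go([417.3,117.2,15],[np.pi,0,np.pi/2+.0905])
"
python3 -m crank '[[[0,0,0,0,0,0],[0,0,0,0,0,0],[0,0,0,0,0,0],[0,0,0,0,0,0],[0,0,0,0,0,0]]]' 1
python3 -c "
from h import *
go([579.4,133.2,15],[np.pi,0,np.pi/2+.0905]);white(shot('scene'))
"
```

```text
clock: 23.37
eef_pos: [414.5, 116.9, 15.1]
tool_rot: [3.14, -0.0, 1.664]
force: [0.5, 1.0, -0.3]
width: 44.5
turn [ 0.017 -0.004  0.022] shift [0.001 0.094 0.003] | pos [414.5 116.9  15.1] rot [ 3.14  -0.     1.664] F [ 0.5  1.  -0.3] w 44.5 t 23.4
clock: 23.78
eef_pos: [414.6, 116.9, 15.7]
tool_rot: [3.139, -0.0, 1.663]
force: [0.5, -0.2, 2.1]
width: 36.3
turn [ 0.023 -0.004  0.019] shift [0.045 5.521 0.022] | pos [414.6 116.9  15.7] rot [ 3.139 -0.     1.663] F [ 0.5 -0.2  2.1] w 36.3 t 23.8
disc [242, 259, 16, 18, 179] [417.  111.3  22. ]
disc [265, 268, 16, 14, 180] [433.   65.4  22. ]
disc [280, 280, 22, 18, 319] [430.1  17.7  22. ]
disc [313, 287, 17, 15, 195] [458.1 -33.2  22. ]
disc [334, 295, 23, 20, 347] [468.  -81.3  22. ]
```

```bash
python3 -m crank '[[[0,0.15,0,0,0,0],[0,0.25,0,0,0,0],[0,0.3,0,0,0,0],[0,0.3,0,0,0,0],[0,0.2,0,0,0,0],[0,0.1,0,0,0,0],[0,0,0,0,0,0]]]' 1
python3 -c "
from h import *
go([579.4,133.2,15],[np.pi,0,np.pi/2+.0905]);s=shot('scene','f2.png');white(s)
cv2.imwrite('pics/f.png',cv2.resize(cv2.imread('pics/f2.png')[210:300,200:300],(700,600),interpolation=3))
"
```

```text
clock: 24.42
eef_pos: [443.7, 118.0, 15.9]
tool_rot: [-3.125, 0.006, 1.667]
force: [1.1, 0.7, 1.3]
width: 36.6
turn [-0.155  0.059  0.054] shift [0.095 4.552 0.03 ] | pos [443.7 118.   15.9] rot [-3.125  0.006  1.667] F [1.1 0.7 1.3] w 36.6 t 24.4
disc [251, 251, 16, 17, 160] [446.  112.3  22. ]
disc [265, 268, 16, 14, 182] [432.9  65.5  22. ]
disc [280, 279, 22, 19, 324] [430.1  17.6  22. ]
disc [313, 287, 17, 15, 198] [458.3 -33.1  22. ]
disc [334, 295, 23, 20, 351] [467.8 -81.4  22. ]
```

View pics/f.png

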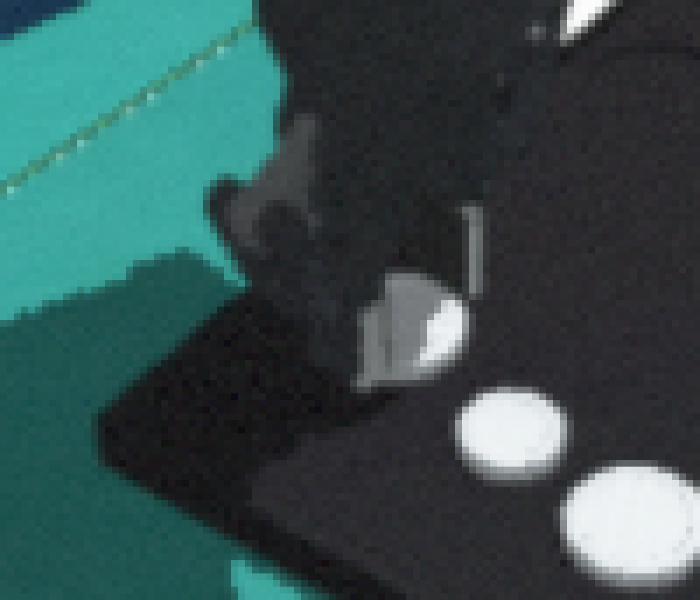

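```bash
python3 -m crank '[[[0,0.2,0.02,-0.15,0.05,0.05],[0.01,0.4,0.01,-0.02,0,0],[0.01,0.45,0.01,-0.02,0,0],[0.02,0.45,0,-0.02,0,0],[0.02,0.45,0,-0.02,0,0],[0.02,0.45,0,-0.02,0,0],[0.02,0.45,0,-0.02,0,0],[0,0.3,0,0,0,0],[0,0.15,0,0,0,0],[0,0,0,0,0,0]]]' 1
python3 -c "
from h import *
go([579.4,133.2,15],[np.pi,0,np.pi/2+.0905])
"
```

```text
clock: 25.3
eef_pos: [481.3, 119.7, 17.3]
tool_rot: [-3.057, 0.035, 1.678]
force: [1.8, 0.9, 0.3]
width: 36.4
turn [-0.802  0.343  0.147] shift [0.154 3.298 0.076] | pos [481.3 119.7  17.3] rot [-3.057  0.035  1.678] F [1.8 0.9 0.3] w 36.4 t 25.3
```

```bash
python3 -m crank '[[[0,0,0,0,0,0],[0,0,-0.05,0,0,0],[0,0,-0.05,-0.4,0.17,0.1],[0,0,0,-0.4,0.17,0.05],[0,0,0,0,0,0]]]' -0.1
python3 -c "
from h import *
go([481.3,123.7,17.5],[np.pi,0,np.pi/2+.0905])
white(shot('scene'))
"
```

```text
clock: 25.72
eef_pos: [483.9, 120.1, 19.8]
tool_rot: [3.137, -0.003, 1.659]
force: [-0.9, -0.3, -0.2]
width: 47.2
turn [ 0.047 -0.028 -0.026] shift [ 0.127 -0.076  0.077] | pos [483.9 120.1  19.8] rot [ 3.137e+00 -3.000e-03  1.659e+00] F [-0.9 -0.3 -0.2] w 47.2 t 25.7
disc [262, 241, 17, 16, 159] [483.2 113.8  22. ]
disc [265, 268, 16, 14, 182] [432.9  65.5  22. ]
disc [280, 279, 22, 19, 325] [430.   17.7  22. ]
disc [313, 287, 17, 15, 195] [458.1 -33.1  22. ]
disc [334, 295, 23, 20, 351] [467.7 -81.4  22. ]
```

```bash
python3 -m crank '[[[0,-0.05,0.07,0.04,0,0],[0,0,0,0,0,0]]]' -0.1
python3 -m crank '[[[0,0,0,0,0,0],[0,0,0,0,0,0],[0,0,0,0,0,0],[0,0,0,0,0,0],[0,0,0,0,0,0]]]' 1
python3 -m crank '[[[0,0.15,0,0,0,0],[0,0.3,0,0,0,0],[0,0.3,0,0,0,0],[0,0.3,0,0,0,0],[0,0,0,0,0,0]]]' 1
python3 -c "
from h import *
go([579.4,133.2,17.5],[np.pi,0,np.pi/2+.0905])
"
```

```text
clock: 25.93
eef_pos: [484.5, 120.5, 17.7]
tool_rot: [3.141, -0.002, 1.659]
force: [-0.7, -0.9, -0.4]
width: 47.0
clock: 26.35
eef_pos: [484.8, 120.7, 18.3]
tool_rot: [-3.139, 0.0, 1.658]
force: [-0.8, -0.1, 3.9]
width: 35.3
clock: 26.77
eef_pos: [504.5, 122.4, 18.6]
tool_rot: [-3.117, 0.007, 1.662]
force: [2.5, -0.1, 1.5]
width: 35.7
turn [-0.231  0.067  0.003] shift [0.134 2.519 0.038] | pos [504.5 122.4  18.6] rot [-3.117  0.007  1.662] F [ 2.5 -0.1  1.5] w 35.7 t 26.8
```

```bash
python3 -m crank '[[[0,0,-0.03,-0.25,0.06,0],[0.02,0.4,0,-0.1,0.03,0],[0.03,0.45,0,-0.1,0.03,0],[0.03,0.45,0,-0.1,0.03,0],[0.03,0.45,0,-0.1,0.03,0],[0,0,0,0,0,0]]]' 1
python3 -c "
from h import *
go([579.4,133.2,17.5],[np.pi,0,np.pi/2+.0905])
white(shot('scene'))
"
```

```text
clock: 27.27
eef_pos: [564.7, 132.0, 19.8]
tool_rot: [3.092, -0.015, 1.661]
force: [1.0, -0.3, -0.1]
width: 35.8
turn [ 0.472 -0.146 -0.004] shift [-0.004  0.491  0.075] | pos [564.7 132.   19.8] rot [ 3.092 -0.015  1.661] F [ 1.  -0.3 -0.1] w 35.8 t 27.3
disc [286, 218, 15, 14, 132] [568.1 125.   22. ]
disc [265, 268, 16, 14, 182] [432.9  65.3  22. ]
disc [280, 279, 22, 19, 326] [430.   17.6  22. ]
disc [313, 287, 17, 15, 196] [458.1 -33.2  22. ]
disc [334, 295, 23, 20, 352] [467.8 -81.4  22. ]
```

```bash
python3 -m crank '[[[0,0.15,0.04,0.25,-0.07,0],[0,0.15,0.03,0.2,-0.07,0],[0,0,0,0,0,0]]]' 1
python3 -c "
from h import *
go([579.4,133.2,17.5],[np.pi,0,np.pi/2+.0905])
white(shot('scene'))
"
```

```text
clock: 27.57
eef_pos: [565.4, 131.7, 18.3]
tool_rot: [-3.126, 0.005, 1.661]
force: [1.2, -0.1, 0.6]
width: 35.6
turn [-0.147  0.044 -0.001] shift [0.009 0.469 0.027] | pos [565.4 131.7  18.3] rot [-3.126  0.005  1.661] F [ 1.2 -0.1  0.6] w 35.6 t 27.6
disc [286, 218, 15, 15, 125] [566.9 123.5  22. ]
disc [266, 268, 15, 14, 171] [433.1  64.7  22. ]
disc [280, 279, 22, 19, 330] [430.1  17.8  22. ]
disc [313, 287, 17, 15, 196] [458.2 -33.   22. ]
disc [334, 295, 23, 20, 351] [467.8 -81.4  22. ]
```

```bash
python3 -m crank '[[[0,0,0,-0.15,0.04,0],[0,0,0,0,0,0],[0,0,0,0,0,0]]]' 0.04
python3 -m crank '[[[0,0.15,0,0,0,0],[0,0.15,0,0,0,0],[0,0.1,0,0,0,0],[0,0,0,0,0,0]]]' 0.04
python3 -c "
from h import *
go([579.4,133.2,17.5],[np.pi,0,np.pi/2+.0905])
white(shot('scene'))
"
```

```text
clock: 27.87
eef_pos: [565.1, 131.8, 17.9]
tool_rot: [3.141, -0.001, 1.661]
force: [0.3, -0.2, 0.1]
width: 41.0
clock: 28.2
eef_pos: [577.5, 132.9, 17.5]
tool_rot: [-3.14, -0.0, 1.662]
force: [0.1, -0.5, -0.2]
width: 41.2
turn [-0.015 -0.003  0.004] shift [0.005 0.065 0.001] | pos [577.5 132.9  17.5] rot [-3.14  -0.     1.662] F [ 0.1 -0.5 -0.2] w 41.2 t 28.2
disc [289, 217, 15, 13, 116] [577.4 124.6  22. ]
disc [266, 268, 15, 14, 169] [432.9  64.5  22. ]
disc [280, 279, 22, 19, 327] [430.   17.7  22. ]
disc [313, 287, 17, 15, 196] [458.2 -33.2  22. ]
disc [334, 295, 23, 20, 354] [467.8 -81.5  22. ]
```

```bash
python3 -m crank '[[[0,0.06,0,0,0,0],[0,0.05,0,0,0,0],[0,0,0,0,0,0]]]' 0.04
python3 -m crank '[[[0,0.06,0,0,0,0],[0,0,0,0,0,0]]]' 0.04
python3 -c "
from h import *
b=shot('scene');W=ortho(b)
go([579.4,133.2,17.5],[np.pi,0,np.pi/2+.0905])
white(b)
for X in((585,122),(580,118),(590,125)):
  q=pix(b,np.array([*X,20.])).round().astype(int);print(X,W[q[1],q[0]].round(1),b['color'][q[1],q[0]])
"
```

```text
clock: 28.5
eef_pos: [581.0, 133.1, 17.3]
tool_rot: [-3.14, -0.0, 1.662]
force: [-0.1, -0.1, -0.4]
width: 40.9
clock: 28.67
eef_pos: [583.2, 133.3, 17.3]
tool_rot: [-3.14, -0.0, 1.662]
force: [-0.9, -0.5, -0.1]
width: 41.0
turn [-0.017 -0.002  0.003] shift [ 0.01  -0.116 -0.007] | pos [582.9 133.2  17.3] rot [-3.14  -0.     1.662] F [ 0.9  0.2 -0.4] w 40.9 t 28.7
disc [287, 216, 17, 14, 122] [576.7 122.9  22. ]
disc [266, 269, 15, 13, 166] [432.8  64.5  22. ]
disc [280, 279, 22, 19, 325] [430.   17.6  22. ]
disc [313, 287, 17, 15, 199] [458.3 -33.2  22. ]
disc [334, 295, 23, 20, 351] [467.8 -81.4  22. ]
(585, 122) [587.9 123.8  17.9] [237 241 243]
(580, 118) [582.7 119.6  18.2] [226 231 234]
(590, 125) [591.4 126.7  16.6] [235 239 241]
```

```bash
python3 -m crank '[[[0,-0.1,0,0,0,0],[0,0,0,0,0,0],[0,0,-0.3,0,0,0],[0,0,-0.5,0,0,0],[0,0,-0.4,0,0,0],[0,0,0,0,0,0]]]' -0.15
python3 -c "
from h import *
go([433.6,65.4,45],[np.pi,0,np.pi/2+.0905])
"
```

```text
clock: 29.22
eef_pos: [578.5, 133.0, 55.5]
tool_rot: [-3.138, 0.0, 1.663]
force: [0.5, 1.0, -0.1]
width: 49.4
turn [-0.037  0.002  0.014] shift [-1.809 -5.014  0.351] | pos [578.5 133.   55.5] rot [-3.138  0.     1.663] F [ 0.5  1.  -0.1] w 49.4 t 29.2
```

```bash
python3 -m crank '[[[-0.2,-0.5,0,-0.03,0,0],[-0.3,-0.8,0,0,0,0],[-0.3,-0.8,0,0,0,0],[-0.3,-0.8,0,0,0,0],[-0.3,-0.8,0,0,0,0],[-0.3,-0.8,0,0,0,0],[-0.1,-0.4,0.1,0,0,0],[0,0,0,0,0,0],[0,0,0,0,0,0]]]' 0.1
python3 -c "
from h import *
go([433.6,65.4,18],[np.pi,0,np.pi/2+.0905])
white(shot('top'));white(shot('scene'))
"
```

```text
clock: 29.97
eef_pos: [433.8, 64.7, 55.2]
tool_rot: [3.133, -0.004, 1.661]
force: [0.7, -0.3, 0.4]
width: 38.5
turn [ 0.082 -0.037 -0.007] shift [ 0.024 -0.003  1.24 ] | pos [433.8  64.7  55.2] rot [ 3.133 -0.004  1.661] F [ 0.7 -0.3  0.4] w 38.5 t 30.0
disc [289, 196, 18, 18, 255] [578.3 132.7  22. ]
disc [266, 269, 15, 13, 155] [432.2  63.8  22. ]
disc [280, 279, 22, 19, 328] [430.1  17.7  22. ]
disc [313, 287, 17, 15, 197] [458.1 -33.3  22. ]
disc [334, 295, 23, 20, 354] [467.7 -81.4  22. ]
```

```bash
python3 -m crank '[[[0,0,0.3,0.08,-0.04,0],[0,0,0.35,0,0,0],[0,0,0.3,0,0,0],[0,0,0.15,0,0,0],[0,0,0,0,0,0]]]' 0.1
python3 -c "
from h import *
go([433.6,65.4,18],[np.pi,0,np.pi/2+.0905])
"
```

```text
clock: 30.48
eef_pos: [441.6, 68.6, 20.2]
tool_rot: [3.134, -0.002, 1.66]
force: [-6.4, -3.0, 30.3]
width: 38.3
turn [ 0.074 -0.019 -0.013] shift [-0.082 -0.276  0.074] | pos [441.6  68.6  20.2] rot [ 3.134e+00 -2.000e-03  1.660e+00] F [-6.4 -3.  30.3] w 38.3 t 30.5
```

```bash
python3 -m crank '[[[0,0,-0.3,0.07,0,0],[-0.05,-0.25,0,0,0,0],[0,0,0,0,0,0]]]' 0.05
python3 -c "
from h import *
go([433.6,65.4,18],[np.pi,0,np.pi/2+.0905])
s=shot('scene','g2.png');white(s)
"
```

```text
clock: 30.73
eef_pos: [435.6, 68.1, 28.2]
tool_rot: [3.141, -0.003, 1.661]
force: [-0.9, 0.7, -0.5]
width: 40.8
turn [ 0.007 -0.026 -0.001] shift [-0.083 -0.075  0.341] | pos [435.6  68.1  28.2] rot [ 3.141e+00 -3.000e-03  1.661e+00] F [-0.9  0.7 -0.5] w 40.8 t 30.7
disc [268, 269, 13, 13, 120] [434.3  61.3  22. ]
disc [280, 279, 22, 19, 326] [430.   17.6  22. ]
disc [313, 287, 17, 15, 198] [458.1 -33.1  22. ]
disc [334, 295, 23, 20, 354] [467.9 -81.4  22. ]
```

```bash
python3 -m crank '[[[-0.08,-0.08,0,0,0,0],[0,-0.02,0.12,0,0,0],[0,-0.02,0.12,0,0,0],[0,-0.02,0.08,0,0,0],[0,0,0,0,0,0]]]' 0.05
python3 -c "
from h import *
go([433.6,65.4,18],[np.pi,0,np.pi/2+.0905])
"
```

```text
clock: 31.2
eef_pos: [433.2, 65.7, 16.6]
tool_rot: [3.139, -0.004, 1.661]
force: [0.5, -0.1, 0.6]
width: 40.3
turn [ 0.022 -0.034 -0.002] shift [-0.011  0.014 -0.046] | pos [433.2  65.7  16.6] rot [ 3.139 -0.004  1.661] F [ 0.5 -0.1  0.6] w 40.3 t 31.2
```

```bash
python3 -m crank '[[[0,0,0,0,0,0],[0,0,0,0,0,0],[0,0,0,0,0,0]]]' 0.27
python3 -m crank '[[[0,0.15,0,0,0,0],[0,0.3,0,0,0,0],[0,0.35,0,0,0,0],[0,0.35,0,0,0,0],[0,0.35,0,0,0,0],[0,0.35,0,0,0,0],[0,0.3,0,0,0,0],[0,0.2,0,0,0,0],[0,0,0,0,0,0]]]' 0.27
python3 -c "
from h import *
go([584.2,81.4,17],[np.pi,0,np.pi/2+.0905])
white(shot('scene'));white(shot('top'))
"
```

```text
clock: 31.45
eef_pos: [432.9, 65.8, 16.1]
tool_rot: [3.14, -0.003, 1.662]
force: [-0.5, -0.0, -0.2]
width: 31.2
clock: 32.2
eef_pos: [507.5, 72.2, 17.1]
tool_rot: [3.141, -0.004, 1.661]
force: [0.5, 0.4, -0.0]
width: 30.9
turn [ 0.005 -0.041 -0.007] shift [0.073 2.575 0.004] | pos [507.5  72.2  17.1] rot [ 3.141 -0.004  1.661] F [ 0.5  0.4 -0. ] w 30.9 t 32.2
disc [280, 279, 22, 19, 328] [430.   17.7  22. ]
disc [313, 287, 17, 15, 197] [458.1 -33.1  22. ]
disc [334, 295, 23, 20, 351] [467.8 -81.4  22. ]
disc [289, 196, 18, 18, 257] [578.4 132.6  22. ]
disc [388, 242, 19, 19, 287] [468.4 -81.8  22. ]
disc [369, 249, 14, 15, 167] [458.9 -33.7  22. ]
disc [344, 260, 19, 20, 291] [430.6  17.3  22. ]
```

```bash
python3 -m crank '[[[0,0.15,0,0,-0.04,0],[0.01,0.3,0,0,0,0],[0.02,0.35,0,0,0,0],[0.02,0.35,0,0,0,0],[0.02,0.35,0,0,0,0],[0,0.35,0,0,0,0],[0,0.25,0,0,0,0],[0,0.15,0,0,0,0],[0,0.08,0,0,0,0],[0,0,0,0,0,0]]]' 0.27
python3 -c "
from h import *
go([584.2,81.4,17],[np.pi,0,np.pi/2+.0905])
"
```

```text
clock: 33.13
eef_pos: [576.7, 81.0, 16.6]
tool_rot: [-3.134, 0.004, 1.665]
force: [0.5, -0.6, -0.7]
width: 31.0
turn [-0.07   0.034  0.038] shift [-0.011  0.251 -0.012] | pos [576.7  81.   16.6] rot [-3.134  0.004  1.665] F [ 0.5 -0.6 -0.7] w 31.0 t 33.1
```

```bash
python3 -m crank '[[[0,0.12,0,-0.07,0.03,0],[0,0.1,0,0,0,0],[0,0.08,0,0,0,0],[0,0.06,0,0,0,0],[0,0.04,0,0,0,0],[0,0,0,0,0,0]]]' 0.27
python3 -c "
from h import *
go([584.2,81.4,17],[np.pi,0,np.pi/2+.0905])
"
python3 -m crank '[[[0,-0.1,0,0,0,0],[0,0,0,0,0,0],[0,0,-0.3,0,0,0],[0,0,-0.5,0,0,0],[0,0,-0.4,0,0,0],[0,-0.5,0,0,0,0],[0,-0.8,0,0,0,0],[0,-0.8,0,0,0,0],[0,-0.8,0,0,0,0],[0,-0.8,0,0,0,0],[0,-0.4,0,0,0,0],[0,0,0,0,0,0]]]' 0
python3 -c "
from h import *
go([430.6,17.5,40],[np.pi,0,np.pi/2+.0905])
for n in ('top','scene'):
  b=shot(n);white(b,18);W=ortho(b)
  for X in((579.4,133.2),(584.2,81.4)):
    q=pix(b,np.array([*X,18.])).round().astype(int);k=W[q[1]-2:q[1]+3,q[0]-2:q[0]+3].reshape(-1,3);print(np.median(k,0).round(1))
"
```

```text
clock: 33.63
eef_pos: [585.8, 82.3, 16.1]
tool_rot: [-3.136, 0.001, 1.667]
force: [0.5, -1.0, 1.1]
width: 31.5
turn [-0.05   0.009  0.052] shift [-0.024 -0.055 -0.031] | pos [585.8  82.3  16.1] rot [-3.136e+00  1.000e-03  1.667e+00] F [ 0.5 -1.   1.1] w 31.5 t 33.6
clock: 34.63
eef_pos: [462.6, 70.4, 61.2]
tool_rot: [3.13, -0.001, 1.664]
force: [0.5, 0.6, -0.6]
width: 42.5
turn [ 0.113 -0.007  0.029] shift [-1.66  -1.221  0.708] | pos [462.6  70.4  61.2] rot [ 3.130e+00 -1.000e-03  1.664e+00] F [ 0.5  0.6 -0.6] w 42.5 t 34.6
disc [314, 195, 14, 14, 148] [584.9  81.3  18. ]
disc [289, 196, 18, 18, 258] [579.3 132.4  18. ]
disc [344, 264, 19, 16, 205] [425.9  17.6  18. ]
[579.5 134.1  18.6]
[585.   82.2  18.2]
disc [307, 226, 15, 12, 139] [584.4  81.7  18. ]
disc [280, 279, 22, 19, 326] [432.6  19.7  18. ]
disc [313, 287, 17, 15, 196] [461.  -31.3  18. ]
disc [334, 295, 23, 20, 352] [470.6 -80.   18. ]
[482.6  60.9 129.5]
[583.   81.4  18.2]
```

```bash
python3 -m crank '[[[-0.3,-0.2,0.1,0.11,0,0],[-0.45,-0.35,0.2,0,0,0],[-0.45,-0.35,0.2,0,0,0],[-0.4,-0.3,0.2,0,0,0],[-0.05,0,0.2,0,0,0],[0,0,0.1,0,0,0],[0,0,0,0,0,0]]]' -0.15
python3 -c "
from h import *
go([430.5,17.5,17],[np.pi,0,np.pi/2+.0905])
"
```

```text
clock: 35.32
eef_pos: [445.1, 16.1, 29.4]
tool_rot: [3.127, -0.005, 1.658]
force: [-0.3, 0.1, -1.0]
width: 49.4
turn [ 0.139 -0.044 -0.032] shift [ 0.092 -0.48   0.414] | pos [445.1  16.1  29.4] rot [ 3.127 -0.005  1.658] F [-0.3  0.1 -1. ] w 49.4 t 35.3
```

```bash
python3 -m crank '[[[0.05,-0.25,0,0.14,-0.04,0],[0.04,-0.23,0,0,0,0],[0,0,0,0,0,0]]]' -0.15
python3 -c "
from h import *
go([430.5,17.5,17],[np.pi,0,np.pi/2+.0905])
"
```

```text
clock: 35.57
eef_pos: [431.9, 19.9, 29.0]
tool_rot: [3.141, -0.002, 1.659]
force: [-0.5, -0.2, 0.1]
width: 49.2
turn [ 0.009 -0.023 -0.024] shift [-0.075 -0.052  0.401] | pos [431.9  19.9  29. ] rot [ 3.141e+00 -2.000e-03  1.659e+00] F [-0.5 -0.2  0.1] w 49.2 t 35.6
```

```bash
python3 -m crank '[[[-0.08,-0.06,0,0,0,0],[0,-0.03,0.12,0,0,0],[0,-0.03,0.12,0,0,0],[0,-0.02,0.1,0,0,0],[0,0,0.05,0,0,0],[0,0,0,0,0,0]]]' -0.15
python3 -m crank '[[[0,0,0,0,0,0],[0,0,0,0,0,0],[0,0,0,0,0,0]]]' 0.04
python3 -m crank '[[[0,0.15,0,0,0,0],[0,0.3,0,0,0,0],[0,0.35,0,0,0,0],[0,0.35,0,0,0,0],[0,0.35,0,0,0,0],[0,0.35,0,0,0,0],[0,0.3,0,0,0,0],[0,0.2,0,0,0,0],[0,0,0,0,0,0]]]' 0.04
python3 -c "
from h import *
go([588.9,29.6,17],[np.pi,0,np.pi/2+.0905])
white(shot('scene'))
"
```

```text
clock: 36.07
eef_pos: [428.2, 18.7, 16.9]
tool_rot: [3.139, -0.003, 1.662]
force: [-0.4, 0.7, -0.1]
width: 49.2
clock: 36.32
eef_pos: [428.7, 18.9, 16.7]
tool_rot: [3.138, -0.003, 1.662]
force: [-1.1, 1.1, 0.8]
width: 40.6
clock: 37.07
eef_pos: [501.2, 24.6, 17.2]
tool_rot: [-3.14, -0.004, 1.661]
force: [0.2, -0.0, 0.9]
width: 40.8
turn [-0.012 -0.034 -0.006] shift [-0.099  2.927  0.006] | pos [501.2  24.6  17.2] rot [-3.14  -0.004  1.661] F [ 0.2 -0.   0.9] w 40.8 t 37.1
disc [285, 215, 14, 15, 148] [569.9 134.   22. ]
disc [306, 259, 16, 17, 157] [503.   16.6  22. ]
disc [313, 287, 17, 15, 199] [458.3 -33.2  22. ]
disc [334, 295, 23, 20, 354] [467.7 -81.4  22. ]
```

```bash
python3 -m crank '[[[0,0.15,0,0,-0.03,0],[-0.01,0.3,0,0,0,0],[-0.01,0.35,0,0,0,0],[-0.01,0.35,0,0,0,0],[-0.01,0.35,0,0,0,0],[-0.01,0.35,0,0,0,0],[0,0.35,0,0,0,0],[0,0.25,0,0,0,0],[0,0.15,0,0,0,0],[0,0.08,0,0,0,0],[0,0,0,0,0,0]]]' 0.04
python3 -c "
from h import *
go([588.9,29.6,17],[np.pi,0,np.pi/2+.0905])
"
```

```text
clock: 38.03
eef_pos: [580.1, 29.7, 16.3]
tool_rot: [-3.128, 0.004, 1.664]
force: [-0.4, -0.9, -0.6]
width: 40.8
turn [-0.129  0.035  0.024] shift [-0.029  0.291 -0.025] | pos [580.1  29.7  16.3] rot [-3.128  0.004  1.664] F [-0.4 -0.9 -0.6] w 40.8 t 38.0
```

```bash
python3 -m crank '[[[0,0.12,0,-0.12,0.03,0],[0,0.1,0,0,0,0],[0,0.08,0,0,0,0],[0,0.06,0,0,0,0],[0,0.04,0,0,0,0],[0,0,0,0,0,0]]]' 0.04
python3 -c "
from h import *
go([588.9,29.6,17],[np.pi,0,np.pi/2+.0905])
"
python3 -m crank '[[[0,-0.1,0,0,0,0],[0,0,0,0,0,0],[0,0,-0.3,0,0,0],[0,0,-0.5,0,0,0],[0,0,-0.4,0,0,0],[0,-0.5,0,0,0,0],[0,-0.8,0,0,0,0],[0,-0.8,0,0,0,0],[0,-0.8,0,0,0,0],[0,-0.8,0,0,0,0],[0,-0.4,0,0,0,0],[0,0,0,0,0,0]]]' -0.1
python3 -c "
from h import *
go([458.7,-33.5,40],[np.pi,0,np.pi/2+.0905])
for n in ('top','scene'):
  b=shot(n);white(b,18);W=ortho(b)
  for X in((588.9,29.6),):
    q=pix(b,np.array([*X,18.])).round().astype(int);k=W[q[1]-2:q[1]+3,q[0]-2:q[0]+3].reshape(-1,3);print(np.median(k,0).round(1))
"
```

```text
clock: 38.53
eef_pos: [591.8, 30.6, 16.3]
tool_rot: [-3.14, 0.001, 1.665]
force: [0.1, -0.3, 2.9]
width: 40.7
turn [-0.011  0.011  0.034] shift [-0.023 -0.1   -0.023] | pos [591.8  30.6  16.3] rot [-3.140e+00  1.000e-03  1.665e+00] F [ 0.1 -0.3  2.9] w 40.7 t 38.5
clock: 39.53
eef_pos: [464.7, 19.5, 60.3]
tool_rot: [3.132, -0.0, 1.664]
force: [0.1, -0.2, 0.7]
width: 47.1
turn [ 0.09  -0.003  0.024] shift [-1.743 -0.359  0.678] | pos [464.7  19.5  60.3] rot [ 3.132 -0.     1.664] F [ 0.1 -0.2  0.7] w 47.1 t 39.5
disc [334, 190, 19, 18, 263] [590.   30.2  18. ]
disc [314, 195, 14, 14, 145] [585.   80.8  18. ]
disc [289, 196, 18, 18, 258] [579.5 132.6  18. ]
[589.   30.8  16.8]
disc [326, 235, 20, 16, 259] [589.1  30.2  18. ]
disc [313, 287, 17, 15, 197] [460.9 -31.4  18. ]
disc [334, 295, 23, 20, 350] [470.7 -79.8  18. ]
[586.7  29.3  18.4]
```

```bash
python3 -m crank '[[[-0.3,-0.05,0.1,0.09,0,0],[-0.45,-0.1,0.2,0,0,0],[-0.45,-0.12,0.2,0,0,0],[-0.45,-0.15,0.2,0,0,0],[-0.1,-0.1,0.2,0,0,0],[0,-0.05,0.1,0,0,0],[0,0,0,0,0,0]]]' 0.05
python3 -c "
from h import *
go([458.6,-33.5,17],[np.pi,0,np.pi/2+.0905])
"
```

```text
clock: 40.22
eef_pos: [460.5, -41.3, 26.3]
tool_rot: [3.134, -0.002, 1.656]
force: [-0.2, 0.5, 0.2]
width: 40.4
turn [ 0.069 -0.018 -0.049] shift [ 0.266 -0.041  0.309] | pos [460.5 -41.3  26.3] rot [ 3.134e+00 -2.000e-03  1.656e+00] F [-0.2  0.5  0.2] w 40.4 t 40.2
```

```bash
python3 -m crank '[[[0.24,-0.04,-0.05,0.07,0,-0.05],[0,0,0,0,0,0]]]' 0.05
python3 -c "
from h import *
go([458.6,-33.5,17],[np.pi,0,np.pi/2+.0905])
"
```

```text
clock: 40.38
eef_pos: [457.9, -33.4, 27.3]
tool_rot: [-3.14, -0.003, 1.662]
force: [1.1, 1.6, -0.2]
width: 40.5
turn [-0.019 -0.026  0.004] shift [-0.005  0.022  0.343] | pos [457.9 -33.4  27.3] rot [-3.140e+00 -3.000e-03  1.662e+00] F [ 1.1  1.6 -0.2] w 40.5 t 40.4
```

```bash
python3 -m crank '[[[0,0,0.12,0,0,0],[0,-0.02,0.12,0,0,0],[0,-0.01,0.08,0,0,0],[0,0,0,0,0,0]]]' 0.05
python3 -m crank '[[[0,0,0,0,0,0],[0,0,0,0,0,0],[0,0,0,0,0,0]]]' 0.27
python3 -m crank '[[[0,0.15,0,0,0,0],[0,0.3,0,0,0,0],[0,0.35,0,0,0,0],[0,0.35,0,0,0,0],[0,0.35,0,0,0,0],[0,0.3,0,0,0,0],[0,0.2,0,0,0,0],[0,0,0,0,0,0]]]' 0.27
python3 -c "
from h import *
go([593.7,-22.2,17],[np.pi,0,np.pi/2+.0905])
white(shot('scene'))
"
```

```text
clock: 40.72
eef_pos: [458.1, -30.4, 17.6]
tool_rot: [3.141, -0.004, 1.666]
force: [-0.3, -0.5, 0.2]
width: 40.5
clock: 40.97
eef_pos: [458.1, -29.9, 17.6]
tool_rot: [3.141, -0.004, 1.668]
force: [-0.1, 0.1, -0.4]
width: 31.4
clock: 41.63
eef_pos: [524.6, -24.1, 18.4]
tool_rot: [3.14, -0.005, 1.665]
force: [0.9, -0.2, -1.2]
width: 31.0
turn [ 0.018 -0.052  0.037] shift [-0.144  2.299  0.045] | pos [524.6 -24.1  18.4] rot [ 3.14  -0.005  1.665] F [ 0.9 -0.2 -1.2] w 31.0 t 41.6
disc [285, 215, 19, 15, 224] [575.3 130.5  22. ]
disc [307, 226, 15, 12, 136] [581.1  79.5  22. ]
disc [335, 268, 13, 12, 89] [524.9 -33.8  22. ]
disc [334, 295, 23, 20, 352] [467.8 -81.5  22. ]
```

```bash
python3 -m crank '[[[0,0.15,0.03,0,-0.05,0.03],[0,0.3,0,0,0,0],[-0.01,0.35,0,0,0,0],[-0.01,0.35,0,0,0,0],[-0.01,0.35,0,0,0,0],[0,0.25,0,0,0,0],[0,0.15,0,0,0,0],[0,0.1,0,0,0,0],[0,0,0,0,0,0]]]' 0.27
python3 -c "
from h import *
go([593.7,-18.7,17],[np.pi,0,np.pi/2+.0905])
b=shot('top');white(b)
"
```

```text
clock: 42.43
eef_pos: [584.7, -19.8, 16.8]
tool_rot: [-3.136, 0.002, 1.663]
force: [1.2, -0.1, 0.0]
width: 31.4
turn [-0.052  0.023  0.018] shift [ 0.008  0.301 -0.006] | pos [584.7 -19.8  16.8] rot [-3.136e+00  2.000e-03  1.663e+00] F [ 1.2 -0.1  0. ] w 31.4 t 42.4
disc [334, 190, 18, 17, 243] [589.8  30.9  22. ]
disc [314, 195, 14, 13, 147] [584.3  81.3  22. ]
disc [289, 196, 18, 18, 259] [578.6 132.9  22. ]
disc [388, 242, 19, 19, 286] [468.4 -81.8  22. ]
```

```bash
python3 -m crank '[[[0,0.12,0,-0.05,0.02,0],[0,0.1,0,0,0,0],[0,0.08,0,0,0,0],[0,0.06,0,0,0,0],[0,0.04,0,0,0,0],[0,0,0,0,0,0]]]' 0.27
python3 -c "
from h import *
go([593.7,-18.7,17],[np.pi,0,np.pi/2+.0905])
"
python3 -m crank '[[[0,-0.1,0,0,0,0],[0,0,0,0,0,0],[0,0,-0.3,0,0,0],[0,0,-0.5,0,0,0],[0,0,-0.4,0,0,0],[0,-0.5,0,0,0,0],[0,-0.8,0,0,0,0],[0,-0.8,0,0,0,0],[0,-0.8,0,0,0,0],[0,-0.8,0,0,0,0],[0,-0.4,0,0,0,0],[0,0,0,0,0,0]]]' -0.1
python3 -c "
from h import *
go([468.2,-81.7,40],[np.pi,0,np.pi/2+.0905])
for n in ('top','scene'):
  b=shot(n);white(b,18);W=ortho(b)
  for X in((593.7,-22.2),):
    q=pix(b,np.array([*X,18.])).round().astype(int);k=W[q[1]-2:q[1]+3,q[0]-2:q[0]+3].reshape(-1,3);print(np.median(k,0).round(1))
"
```

```text
clock: 42.98
eef_pos: [595.3, -19.0, 16.6]
tool_rot: [-3.139, 0.001, 1.664]
force: [-1.4, -0.5, 0.6]
width: 31.0
turn [-0.028  0.008  0.027] shift [ 0.013 -0.054 -0.015] | pos [595.3 -19.   16.6] rot [-3.139e+00  1.000e-03  1.664e+00] F [-1.4 -0.5  0.6] w 31.0 t 43.0
clock: 43.98
eef_pos: [468.6, -30.2, 61.3]
tool_rot: [3.133, 0.001, 1.664]
force: [1.1, -0.1, -0.4]
width: 46.9
turn [0.079 0.01  0.021] shift [-1.708 -0.169  0.709] | pos [468.6 -30.2  61.3] rot [3.133e+00 1.000e-03 1.664e+00] F [ 1.1 -0.1 -0.4] w 46.9 t 44.0
disc [360, 189, 14, 14, 151] [594.8 -22.   18. ]
disc [334, 190, 19, 18, 261] [590.   30.1  18. ]
disc [314, 195, 14, 13, 149] [585.1  81.1  18. ]
disc [289, 196, 18, 18, 258] [579.3 132.5  18. ]
[593.8 -21.2  18.2]
disc [289, 196, 21, 13, 107] [641.9 160.5  18. ]
disc [285, 215, 19, 15, 224] [578.7 133.2  18. ]
disc [350, 247, 15, 13, 158] [594.1 -21.3  18. ]
disc [334, 295, 23, 20, 350] [470.7 -79.9  18. ]
[593.8 -21.   18.2]
```

```bash
cat >> h.py <<'E'
T=(Rm([np.pi,0,np.pi/2+.0905])*Ro.from_rotvec([0,-18,0],degrees=True)).as_euler('xyz')
E
python3 -m crank '[[[0,0,0,0.08,-0.7,0],[0,0,0,0,-0.8,0],[0,0,0,0,-0.8,0],[0,0,0,0,-0.7,0],[0,0,0,0,0,0]]]' -0.15
python3 -c "
from h import *
go([468.2,-81.7,40],T)"
```

```text
clock: 44.5
eef_pos: [483.3, -30.3, 62.7]
tool_rot: [3.122, 0.323, 1.645]
force: [0.1, 0.6, -0.0]
width: 48.8
turn [ 0.142  0.087 -0.145] shift [-1.345 -0.655  1.233] | pos [483.3 -30.3  62.7] rot [3.122 0.323 1.645] F [ 0.1  0.6 -0. ] w 48.8 t 44.5
```

```bash
python3 -m crank '[[[-0.3,-0.15,0.1,0.14,0.09,-0.14],[-0.4,-0.2,0.3,0,0,0],[-0.4,-0.2,0.3,0,0,0],[-0.2,-0.1,0.3,0,0,0],[0,0,0.1,0,0,0],[0,0,0,0,0,0]]]' -0.15
python3 -c "
from h import *
go([468.2,-81.7,30],T)"
```

```text
clock: 45.0
eef_pos: [477.7, -75.7, 42.4]
tool_rot: [3.131, 0.3, 1.663]
force: [0.3, 1.7, -0.5]
width: 48.8
turn [ 0.11  -0.134  0.019] shift [-0.033 -0.335  0.447] | pos [477.7 -75.7  42.4] rot [3.131 0.3   1.663] F [ 0.3  1.7 -0.5] w 48.8 t 45.0
```

```bash
python3 -m crank '[[[-0.03,-0.34,0.2,0.1,-0.13,0],[0,0,0.2,0,0,0],[0,0,0,0,0,0]]]' -0.15
python3 -c "
from h import *
go([468.2,-81.7,19],T)"
```

```text
clock: 45.25
eef_pos: [471.3, -80.7, 31.0]
tool_rot: [3.137, 0.31, 1.66]
force: [0.1, -0.8, -0.4]
width: 49.2
turn [ 0.044 -0.04  -0.011] shift [ 0.1   -0.107  0.39 ] | pos [471.3 -80.7  31. ] rot [3.137 0.31  1.66 ] F [ 0.1 -0.8 -0.4] w 49.2 t 45.2
```

```bash
python3 -m crank '[[[0.09,-0.11,0,0.04,-0.04,0],[0,-0.02,0.13,0,0,0],[0,-0.02,0.12,0,0,0],[0,0,0.07,0,0,0],[0,0,0,0,0,0]]]' -0.15
python3 -c "
from h import *
go([468.2,-81.7,19],T)"
```

```text
clock: 45.67
eef_pos: [469.3, -79.4, 20.5]
tool_rot: [3.137, 0.311, 1.661]
force: [-0.1, -0.1, 0.1]
width: 49.1
turn [ 0.038 -0.026 -0.003] shift [-0.054 -0.042  0.07 ] | pos [469.3 -79.4  20.5] rot [3.137 0.311 1.661] F [-0.1 -0.1  0.1] w 49.1 t 45.7
```

```bash
python3 -m crank '[[[-0.05,-0.04,0.07,0,0,0],[0,0,0,0,0,0]]]' -0.15
python3 -m crank '[[[0,0,0,0,0,0],[0,0,0,0,0,0],[0,0,0,0,0,0]]]' 0.04
python3 -c "
from h import *
go([468.2,-81.7,18],T)
white(shot('scene'))"
python3 -m crank '[[[0,0.15,0,0,0,0],[0,0.3,0,0,0,0],[0,0.3,0,0,0,0],[0,0,0,0,0,0]]]' 0.04
python3 -c "
from h import *
go([598.4,-73.2,18],T)
s=shot('scene','k2.png');white(s);white(shot('top'))
cv2.imwrite('pics/k.png',cv2.resize(cv2.imread('pics/k2.png')[180:330,290:440],(600,600),interpolation=3))"
```

```text
clock: 45.83
eef_pos: [468.3, -81.6, 18.7]
tool_rot: [3.137, 0.311, 1.661]
force: [-0.1, 0.2, 0.3]
width: 49.1
clock: 46.08
eef_pos: [468.4, -81.8, 18.8]
tool_rot: [3.137, 0.311, 1.661]
force: [0.6, 0.2, -0.5]
width: 40.9
turn [ 0.04  -0.025 -0.002] shift [ 0.012 -0.005  0.025] | pos [468.4 -81.8  18.8] rot [3.137 0.311 1.661] F [ 0.6  0.2 -0.5] w 40.9 t 46.1
disc [285, 215, 19, 15, 224] [575.  131.1  22. ]
disc [339, 296, 18, 19, 244] [470.4 -86.   22. ]
clock: 46.47
eef_pos: [491.4, -79.7, 19.1]
tool_rot: [3.139, 0.312, 1.662]
force: [0.6, 0.3, -0.1]
width: 41.1
turn [ 0.03  -0.024  0.004] shift [-0.089  3.572  0.069] | pos [491.4 -79.7  19.1] rot [3.139 0.312 1.662] F [ 0.6  0.3 -0.1] w 41.1 t 46.5
disc [286, 197, 23, 14, 105] [635.1 159.2  22. ]
disc [285, 215, 19, 15, 230] [575.3 130.8  22. ]
disc [346, 288, 17, 19, 222] [493.4 -84.4  22. ]
disc [334, 190, 19, 18, 264] [589.2  30.6  22. ]
disc [314, 195, 14, 14, 147] [584.3  81.3  22. ]
disc [289, 196, 18, 18, 260] [578.7 132.9  22. ]
```

View pics/k.png

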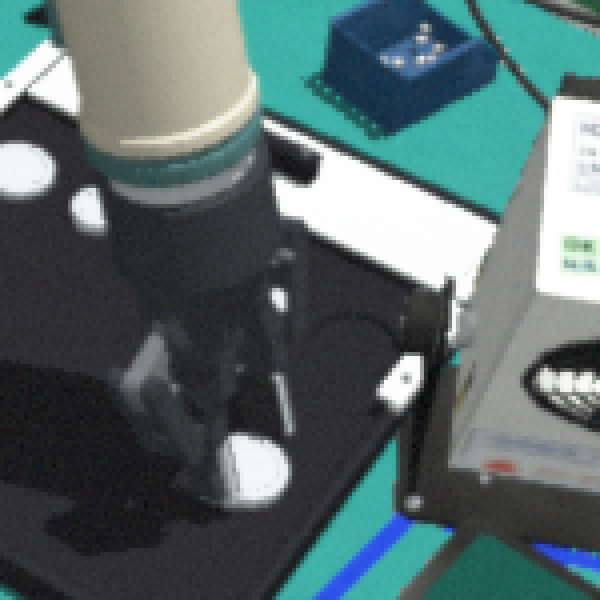

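```bash
python3 -m crank '[[[0,0.15,0.02,0,0,0],[-0.02,0.3,0.01,0,0,0],[-0.02,0.35,0.01,0,0,0],[-0.02,0.35,0.01,0,0,0],[-0.02,0.35,0.01,0,0,0],[-0.02,0.35,0,0,0,0],[0,0.2,0,0,0,0],[0,0.1,0,0,0,0],[0,0,0,0,0,0]]]' 0.04
python3 -c "
from h import *
go([598.4,-73.2,18],T)
s=shot('scene','k2.png');white(s)
b=shot('top','k3.png')"
```

```text
clock: 47.32
eef_pos: [548.8, -80.2, 17.4]
tool_rot: [-3.128, 0.317, 1.665]
force: [1.1, -0.5, -0.4]
width: 40.6
turn [-0.118  0.024  0.036] shift [ 0.071  1.669 -0.045] | pos [548.8 -80.2  17.4] rot [-3.128  0.317  1.665] F [ 1.1 -0.5 -0.4] w 40.6 t 47.3
disc [285, 215, 19, 15, 230] [575.6 130.7  22. ]
disc [307, 226, 15, 13, 138] [581.   79.6  22. ]
disc [326, 235, 19, 16, 255] [585.6  28.5  22. ]
disc [364, 271, 15, 18, 169] [550.9 -83.3  22. ]
```

```bash
python3 -m crank '[[[0.02,0.1,-0.04,-0.1,0.02,0.03],[0.02,0.25,-0.01,0,0,0],[0.02,0.3,-0.01,0,0,0],[0.02,0.3,-0.01,0,0,0],[0.01,0.2,0,0,0,0],[0,0.1,0,0,0,0],[0,0,0,0,0,0]]]' 0.04
python3 -c "
from h import *
go([598.4,-73.2,18],T)
s=shot('scene','k2.png');white(s)
b=shot('top','k3.png');white(b)"
```

```text
clock: 48.0
eef_pos: [587.6, -72.5, 18.6]
tool_rot: [-3.139, 0.314, 1.664]
force: [-0.8, -0.1, 0.5]
width: 40.9
turn [-0.021  0.001  0.023] shift [-0.049  0.357  0.036] | pos [587.6 -72.5  18.6] rot [-3.139  0.314  1.664] F [-0.8 -0.1  0.5] w 40.9 t 48.0
disc [285, 215, 19, 15, 226] [575.4 130.6  22. ]
disc [308, 226, 14, 12, 138] [581.3  79.4  22. ]
disc [326, 235, 20, 16, 256] [585.8  28.4  22. ]
disc [371, 259, 16, 17, 165] [589.3 -77.5  22. ]
disc [334, 190, 19, 18, 253] [589.7  31.   22. ]
disc [314, 195, 14, 13, 141] [584.6  81.2  22. ]
disc [289, 196, 18, 18, 256] [578.5 132.4  22. ]
```

```bash
python3 -m crank '[[[-0.03,0.12,0.01,0,0,0],[-0.02,0.1,0.01,0,0,0],[0,0.08,0,0,0,0],[0,0.06,0,0,0,0],[0,0,0,0,0,0]]]' 0.04
python3 -m crank '[[[0,0.06,0,0,0,0],[0,0.05,0,0,0,0],[0,0,0,0,0,0]]]' 0.04
python3 -c "
from h import *
go([598.4,-73.2,18],T)
s=shot('scene','k2.png');white(s,18);W=ortho(s)
for X in((597,-78),(600,-75),(603,-80)):
    q=pix(s,np.array([*X,18.])).round().astype(int);k=W[q[1]-1:q[1]+2,q[0]-1:q[0]+2].reshape(-1,3);print(np.median(k,0).round(1))
"
```

```text
clock: 48.52
eef_pos: [597.3, -73.7, 18.3]
tool_rot: [-3.136, 0.315, 1.665]
force: [-0.3, -0.2, 0.0]
width: 40.9
clock: 48.77
eef_pos: [600.7, -73.5, 18.3]
tool_rot: [-3.135, 0.315, 1.665]
force: [-1.5, 0.1, 1.4]
width: 41.3
turn [-0.049  0.01   0.033] shift [ 0.02  -0.076  0.004] | pos [600.7 -73.5  18.3] rot [-3.135  0.315  1.665] F [-1.5  0.1  1.4] w 41.3 t 48.8
disc [285, 215, 19, 15, 230] [578.8 133.3  18. ]
disc [308, 226, 14, 12, 133] [584.5  81.5  18. ]
disc [326, 235, 20, 16, 250] [589.1  30.6  18. ]
[598.1 -77.3  18.7]
[599. -76.  18.]
[602.4 -80.2  17.6]
```

```bash
python3 -m crank '[[[0,-0.08,0,0,0,0],[0,0,0,0,0,0],[0,0,-0.3,0,0,0],[0,0,-0.6,0,0,0],[0,0,-0.8,0,0,0],[0,0,-0.8,0,0,0],[0.5,0,-0.2,0,0.5,0],[0.7,0,0,0,0.7,0],[0.7,0,0,0,0.7,0],[0.7,0,0,0,0.7,0],[0.6,0,0,0,0.4,0],[0,0,0,0,0,0]]]' -0.1
python3 -c "
from h import *
go([668.4,37.8,60],[np.pi,0,np.pi/2+.0905])
for n in ('top','scene'):
  b=shot(n,'m_'+n+'.png');white(b,18);W=ortho(b)
  for X in((598.4,-73.2),(593.7,-22.2),(588.9,29.6),(584.2,81.4),(579.4,133.2)):
    q=pix(b,np.array([*X,18.])).round().astype(int);k=W[q[1]-2:q[1]+3,q[0]-2:q[0]+3].reshape(-1,3);print(np.median(k,0).round(1),end=';')
  box(b,30,120)
"
```

```text
clock: 49.82
eef_pos: [587.5, 53.4, 88.5]
tool_rot: [-3.141, -0.013, 1.668]
force: [0.1, 0.3, 0.0]
width: 46.7
turn [-0.005 -0.124  0.064] shift [-0.76   2.638  0.951] | pos [587.5  53.4  88.5] rot [-3.141 -0.013  1.668] F [0.1 0.3 0. ] w 46.7 t 49.8
disc [380, 185, 18, 18, 249] [597.4 -72.1  18. ]
disc [360, 189, 14, 14, 154] [594.7 -21.9  18. ]
disc [314, 195, 14, 13, 138] [585.2  81.6  18. ]
disc [289, 196, 18, 18, 262] [579.3 132.7  18. ]
[597.5 -73.6  17.3];[594.2 -21.8  17.1];[550.4  55.  203.1];[584.9  82.5  18.7];[579.4 134.1  18. ];box [165 245  30  24 513] [464. 391.] [40. 60.] 10.5 z 60.196336795669005
disc [285, 215, 19, 15, 226] [578.7 133.2  18. ]
disc [308, 227, 13, 11, 123] [583.7  81.9  18. ]
disc [326, 235, 20, 16, 257] [589.3  30.3  18. ]
disc [350, 247, 15, 13, 158] [594.1 -21.3  18. ]
[598.2 -74.1  18.5];[594.4 -21.3  17.8];[587.1  28.9  18.1];[582.9  82.   18.9];[577.5 132.3  19.1];box [543 182   2   2   2] [1024. -228.] [3. 0.] -120.1 z 61.57011548508109
```

```bash
python3 -m crank '[[[-0.1,0.3,0,0,-0.12,0.06],[-0.2,0.6,0,0,0,0],[-0.2,0.6,0,0,0,0],[-0.2,0.6,0,0,0,0],[-0.06,0.4,0.2,0,0,0],[0,0.1,0.2,0,0,0],[0,0,0,0,0,0]]]' 0.1
python3 -c "
from h import *
go([668.4,37.8,28.5],[np.pi,0,np.pi/2+.0905])
"
python3 - <<'E'
import cv2,numpy as np
a=np.hstack([cv2.resize(cv2.imread('pics/m_'+f+'.png')[y:y+130,x:x+130],(400,400),interpolation=3) for f,x,y in(('top',270,140),('scene',270,180))]);cv2.imwrite('pics/m.png',a)
E
```

```text
clock: 50.5
eef_pos: [669.2, 27.7, 76.8]
tool_rot: [-3.138, 0.023, 1.662]
force: [-0.1, -0.3, -0.6]
width: 38.4
turn [-0.038  0.221  0.011] shift [0.339 0.003 1.611] | pos [669.2  27.7  76.8] rot [-3.138  0.023  1.662] F [-0.1 -0.3 -0.6] w 38.4 t 50.5
```

View pics/m.png

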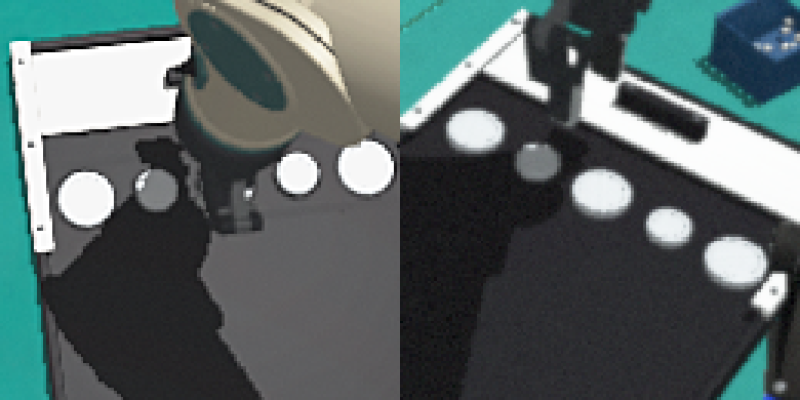

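```bash
python3 -m crank '[[[0.17,0,0.2,-0.04,0.2,0],[0.17,0,0.3,0,0,0],[0,0,0.3,0,0,0],[0,0,0.2,0,0,0],[0,0,0,0,0,0]]]' 0.1
python3 -c "
from h import *
go([668.4,37.8,28.5],[np.pi,0,np.pi/2+.0905])
"
```

```text
clock: 50.92
eef_pos: [664.1, 38.9, 43.4]
tool_rot: [-3.138, 0.002, 1.666]
force: [-0.7, -0.6, 0.3]
width: 38.6
turn [-0.038  0.024  0.041] shift [-0.049  0.14   0.497] | pos [664.1  38.9  43.4] rot [-3.138e+00  2.000e-03  1.666e+00] F [-0.7 -0.6  0.3] w 38.6 t 50.9
```

```bash
python3 -m crank '[[[-0.04,0.14,0.05,-0.04,0.02,0],[0,0,0.15,0,0,0],[0,0,0.15,0,0,0],[0,0,0.08,0,0,0],[0,0,0,0,0,0]]]' 0.1
python3 -m crank '[[[0,0,0,0,0,0],[0,0,0,0,0,0],[0,0,0,0,0,0],[0,0,0,0,0,0],[0,0,0,0,0,0],[0,0,0,0,0,0]]]' 1
python3 -c "
from h import *
go([588.9,29.9,29],[np.pi,0,np.pi/2+.0905])
"
```

```text
clock: 51.33
eef_pos: [668.2, 38.0, 28.9]
tool_rot: [-3.141, 0.0, 1.666]
force: [-0.0, 0.7, -0.0]
width: 38.5
clock: 51.83
eef_pos: [668.4, 37.9, 29.1]
tool_rot: [3.141, 0.0, 1.665]
force: [-0.2, -0.0, -0.9]
width: 10.3
turn [0.003 0.002 0.037] shift [-0.026 -2.665  0.004] | pos [668.4  37.9  29.1] rot [3.141 0.    1.665] F [-0.2 -0.  -0.9] w 10.3 t 51.8
```

```bash
python3 -m crank '[[[0,-0.2,0,0,0,0],[0,-0.3,0,0,0,0],[0,-0.3,0,0,0,0],[0,-0.3,0,0,0,0],[0,-0.3,0,0,0,0],[0,-0.3,0,0,0,0],[0,-0.3,0,0,0,0],[0,-0.2,0,0,0,0],[0,-0.15,0,0,0,0],[0,0,0,0,0,0]]]' 1
python3 -c "
from h import *
go([588.9,29.9,29],[np.pi,0,np.pi/2+.0905])
"
```

```text
clock: 52.67
eef_pos: [594.7, 31.3, 29.1]
tool_rot: [3.136, -0.001, 1.665]
force: [-1.4, 0.5, -2.4]
width: 10.4
turn [ 0.049 -0.014  0.033] shift [-0.028 -0.198  0.003] | pos [594.7  31.3  29.1] rot [ 3.136e+00 -1.000e-03  1.665e+00] F [-1.4  0.5 -2.4] w 10.4 t 52.7
```

```bash
python3 -m crank '[[[0,-0.12,0,0.05,0,0],[0,-0.12,0,0,0,0],[0,-0.1,0,0,0,0],[0,-0.08,0,0,0,0],[0,0,0,0,0,0]]]' 1
python3 -m crank '[[[0,-0.1,0,0,0,0],[0,-0.08,0,0,0,0],[0,0,0,0,0,0]]]' 1
python3 -c "
from h import *
go([588.9,29.9,29],[np.pi,0,np.pi/2+.0905])
"
```

```text
clock: 53.08
eef_pos: [588.9, 30.8, 29.1]
tool_rot: [3.129, -0.005, 1.664]
force: [-0.8, 1.1, 0.4]
width: 10.4
clock: 53.33
eef_pos: [588.9, 30.8, 29.1]
tool_rot: [3.119, -0.007, 1.664]
force: [-1.6, 0.3, -0.9]
width: 10.3
turn [ 0.217 -0.063  0.021] shift [-0.029 -0.001  0.003] | pos [588.9  30.8  29.1] rot [ 3.119 -0.007  1.664] F [-1.6  0.3 -0.9] w 10.3 t 53.3
```

```bash
python3 -m crank '[[[0,0,0,0,0,0],[0,0,0,0,0,0],[0,0,0,0,0,0],[0,0,-0.2,0,0,0],[0,0,-0.5,0,0,0],[0,0,-0.8,0,0,0],[0,0,-0.8,0,0,0],[0,0,-0.8,0,0,0],[0,0,-0.8,0,0,0],[0,0,-0.5,0,0,0],[0,0,0,0,0,0]]]' 0.2
python3 -m crank '[[[0.5,0,0,0.2,0,0],[0.9,0,0,0,0,0],[0.9,0,0,0,0,0],[0.9,-0.1,0,0,0,0],[0.9,-0.2,0,0,0,0],[0.9,-0.3,0,0,0,0],[0.9,-0.3,0,0,0,0],[0.9,-0.3,0,0,0,0],[0.9,-0.3,0,0,0,0],[0.9,-0.2,0,0,0,0],[0.9,-0.1,0,0,0,0],[0.5,0,0,0,0,0]]]'
python3 -c "
from h import *
b=shot('top','z1.png');s=shot('scene','z2.png');go([500,300,200]);box(b,30,120)
W=ortho(b);z=W[...,2];c=b['color'].astype(int);hsv=cv2.cvtColor(b['color'],cv2.COLOR_RGB2HSV)
m=(hsv[...,1]<60)&(c.sum(2)>450)&(z>20)&(z<27.5)&(W[...,0]>530)&(W[...,0]<640)&(W[...,1]>-120)&(W[...,1]<180)
n,l,st,ce=cv2.connectedComponentsWithStats(m.astype(np.uint8));i=1+np.argmax(st[1:,4])
print('cover',cv2.minAreaRect(W[l==i][:,:2].astype(np.float32)))
a=b['color'][90:350,130:460,::-1];cv2.imwrite('pics/z.png',cv2.resize(a,None,fx=2.3,fy=2.3,interpolation=3))
"
```

```text
clock: 54.25
eef_pos: [582.4, 30.4, 169.8]
tool_rot: [3.125, -0.005, 1.667]
force: [-0.3, 0.1, 0.3]
width: 33.8
clock: 55.25
eef_pos: [495.4, 326.5, 165.1]
tool_rot: [-3.13, 0.005, 1.656]
force: [0.4, 0.6, 0.1]
width: 34.8
turn [0. 0. 0.] shift [-0.911  0.056 -1.16 ] | pos [495.6 326.9 165.1] rot [-3.13   0.004  1.657] F [-1.  -0.6  0.2] w 34.5 t 55.4
box [165 246  28  23 455] [464. 391.] [40. 61.] 9.7 z 60.285104065027774
cover ((593.6961059570312, -17.589683532714844), (60.391639709472656, 176.71206665039062), 5.125655174255371)
```

View pics/z.png

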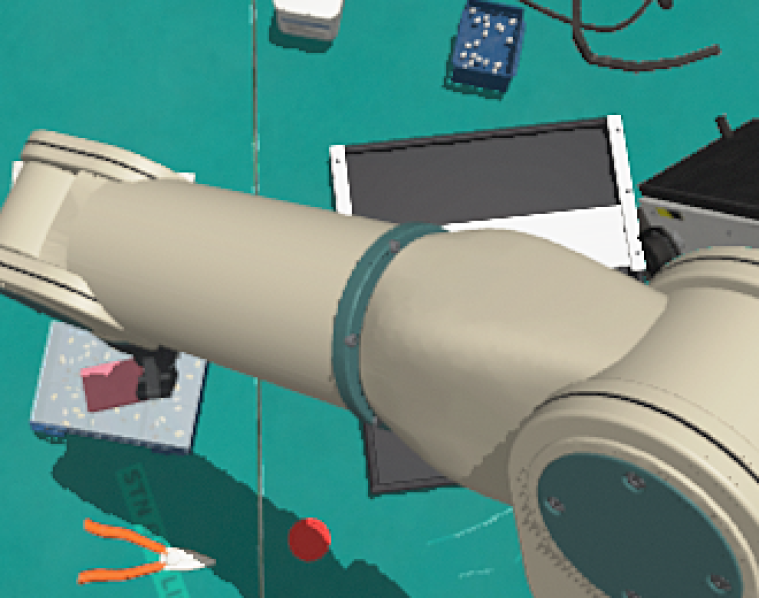

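```bash
python3 -c "
from h import *
print(ctrl.finish_job())"
```

```text
the job is handed in; nothing more can be done
None
```

The job is done and handed in at about 55 s of the 210 s. The pink box is on the case lid, all five steel discs lie in pockets of their own size, and the cover is shut over them.

- **Pink box:** it lies flat on the lid at (464, 391), with its top at 60 mm, which matches lid plus box.
- **Cover:** it started about 5 mm open. I slid it to the rear stop before the discs and to the front stop after them, a travel of 79.5 mm between the stops. The last top picture put it within about 0.5 mm of fully shut, although the arm hid part of it.
- **Discs:** with the cover still open, each disc's top measured about 18 mm (expected for a seated disc), and each was within about 1.5 mm of its pocket centre.
- **Bystanders:** the cutters and bin look unmoved in the last picture, and I left the red and turquoise look-alikes alone. The caliper was mostly hidden under the arm there, so I could not check it.

Three things went less cleanly:

- **First disc:** gripping it hard made it drag, and when I eased the pressure it may have risen by about 1 mm for a moment. I pushed the others loosely held between the fingers.
- **Second disc:** a fingertip briefly landed on it with about 30 N. I corrected this at once and nothing was displaced.
- **Last check of the discs:** they are out of sight under the cover, so my last look at them was just before I shut it.

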